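# Press the end plug into the instrument case with the bar clamp

## Robot

A 6-joint arm with a two-finger parallel gripper is mounted at the origin on a cart in front of the work surface, level with it; the furniture and walls round the work are solid. World frame = base frame: x ahead of the robot, y to its left, z up, the work surface at z = 0. Lengths are in mm, angles in rad, forces in N, time in s.
With the tool pointing down it reaches from about 275 to 750 mm from the base axis. Payload 10.2 kg.
Tool frame: the origin (TCP) lies on the centre line of the jaws, within the pads' length; the fingertips stand 8 mm ahead of it and the grasp point (between the pads) lies 11 mm behind it; x points along the fingers, y is the direction in which the jaws open and shut, and the axes are right-handed (so a half turn about x gives the same grasp; the last joint's range is limited). The gripper opens to 85 mm and grips with 20 to 120 N. Pads are 22 mm wide; open, the fingers measure 114 mm over their backs; the gripper's body (76 mm by 85 mm) begins 54 mm behind the grasp point. The pads swing forward as they close: fully open they stand 13 mm farther back than shut.
Start: joints at [-1.501, 0.313, 1.498, -0, 1.331, -0.223], TCP at [151.52, -502.666, 239.294] pointing down, gripper open.
Joint ranges: [-2.94, 2.94], [-0.97, 2.17], [0.19, 2.56], [-1.23, 4.37], [0.02, 3.11], [-2.88, 2.88]. Speed limits (rad/s): [2.39, 2.39, 3.01, 3.14, 3.14, 3.14].

## Interface

Orientations are given as a unit quaternion [w, x, y, z].
In Python, from rig import ctrl, vision, workorder gives the robot as it stands. The module is installed in compiled form; this text tells all that it offers.
- The arm moves only by the shell command python3 -m jog 'ROWS' [OPENING] [FORCE]. ROWS is JSON, a list that holds one entry, the list of rows, each a list of 6 numbers: the shift along the tool's x, y, z in m, then the turn, a rotation vector about the tool's x, y, z in rad. A call has 1 to 12 rows; each row shifts and turns the commanded pose from where the row before left it, along the tool's axes as they then stand; what a row does not reach is not made up. A row lasts 1/8 s, in which the tool goes at most 62.5 mm and 10.7 degrees, less where a joint would pass 70% of its speed; a pose out of reach is approached as far as the arm can. A call is refused whole if a number of a shift passes 0.0625 or a number of a turn 0.188, either way. A call with a gripper value outside its range is refused whole. OPENING is the closure in counts, from 0 (fully open) to 255 (shut), set as the call begins (- or left out, the last holds). The fingers move at their own pace and stop on an object; FORCE is the grip in N (left out, the last holds). Time passes only in rows, so rows that do not move let the fingers close. It gives the time, the measured TCP pose, the force and the opening at its end, in the units of the state.
- ctrl.sense(): the state, without advancing time (a new reading comes with each control period).
- vision.capture(name): name is "side" or "top"; returns a dict with "image" (480x640x3 uint8, red, green, blue), "mtx" (3x3 intrinsics, pixels), "R" (3x3) and "t" (3): a world point X has camera coordinates R X + t. Camera axes: x right, y down, z forward; pixel columns grow to the right and rows downward; lengths in mm; the calibration is good to about 2 mm. A picture is of the moment at which its call begins. There is no depth.
- workorder.finish_job(): hands the job in, once; it reports no verdict.
The state is a dict: "time_s": time; "joints": joint angles; "dq": joint speeds; "tau": joint torques, N m; "eef_pos": TCP position; "ee_rot": TCP orientation; "force": force on the tool from outside, world axes, zero at the start; "wrist_torque": the same for the moment, N m; "grip_width": opening from 0.0 (shut) to 1.0 (fully open).
Only numpy, scipy, OpenCV 4.12 (cv2) and the standard library are available. Lean on these libraries where they do the work, as an engineer would, in place of code of your own. Each camera call takes 0.05 s, during which the arm holds its last target.

## Task

Press the end plug fully home into the aluminium case that lies between the jaws: pump the bar clamp's trigger until the plug's rim sits flush on the case, then stop, and never squeeze hard, for the thin case dents. Then push the release lever and slide the moving jaw all the way back along the bar so that the case lies free to be taken out, and let go of the clamp; leave the case lying where it is and the things round the clamp alone.

Things in the scene. Friction and masses are not known exactly. Their poses are not given: they have to be found in the camera images.
- bar_clamp: one-handed ratchet bar clamp lying on its side, screwed to a plywood board 160x340x9 mm. Origin on the worktop under the bar; its axes are called cx, cy, cz (up). Toothed steel bar along cy at height 36 mm; handle to -cx (towards the robot), jaws to +cx. Fixed jaw at the +cy end, its rubber face at cy = 100 mm. Jaws, housing and case are lower than 58 mm
- clamp_head (a joint): position (m) on the bar of the moving head, which carries handle, trigger, release lever and moving jaw: 0 = slid fully back (-cy, jaws open), grows towards the fixed jaw, end at 0.105. A ratchet lets it go forward (about 6 N) but back only while the release lever is pressed (about 5 N). It stays where it is left
- handle_grip (a point): centre of the fixed handle where a hand grips it, 36 mm above the worktop, axes as the clamp's, moves with the head. The handle is a bar along cx, 20 mm thick in cy, 30 mm high, reaching 25 mm to -cx and 40 mm to +cx of this point; bare worktop under it
- trigger (a joint): angle (rad): 0 = at rest, 0.54 = squeezed to its stop by the handle; springs back when let go (3 to 5 N). A full squeeze takes the gripped point 28 mm to -cy and drives the head 6 to 11 mm forward; its first third is idle. Each newton gives nearly 2 N at the jaw; pinching trigger and handle with 15 to 25 N presses the plug in. With the plug home the trigger stalls part-way and force builds up
- trigger_grip (a point): middle of the trigger where a finger pulls it (10 mm thick in cy, 26 mm high), 36 mm above the worktop, at rest 45 mm in front (+cy) of handle_grip. From the back of the handle to the front of the trigger is 60 mm at rest, 32 mm fully squeezed; both can be pinched together from above
- release_lever (a joint): angle (rad): 0 = at rest, 0.42 = pressed to its stop, clear of the teeth from about 0.25; springs back (about 2 N at the tab). It ticks up to 0.2 while the head ratchets forward and may rest there
- lever_tab (a point): middle of the front (+cy) face of the release lever's tab, a dark steel plate 34 mm wide in cx, 24 mm high, its centre 36 mm above the worktop (27 above the board), in front of the housing between trigger and bar. Push it to -cy: 8 mm to its stop, then the head slides along with the push. Free space in front (+cy); the bar is 28 mm to +cx, the trigger's root 25 mm to -cx
- jaw_pad: soft rubber pad on the moving jaw, 52 mm wide (cx) x 36 mm high, gives 1 mm per 20 N; it meets the plug and is carried by the head. Origin under the bar in the plane of the pad's face
- jaw_face (a point): centre of the moving jaw's pressing face, looking to +cy; moves with the head
- alu_case: loose ribbed aluminium case lying between the jaws on the board, 0.25 kg, 54 mm wide, 80 mm long (along cy), 40 mm high, a black end plug at each end: the one at +cy is already home, the one at -cy still stands out. Origin under its middle, z up. More than 60 N from the jaw dents it
- case_center (a point): centre of the case's aluminium profile, half-way up
- end_plug (a joint): how far in m the standing-out plug at -cy is pushed in from its outermost position: 0.009 = home, rim flush on the case; less = it stands out by the difference. It stays where it is pushed; friction 10 N
- plug_face (a point): centre of the outer face of that plug (rim 54x40 mm, 4 mm thick)
- cutters: small side cutters lying left of the clamp, bystander, origin under its middle
- screwdriver: screwdriver 164 mm long lying right of the clamp, bystander, origin under its middle
- reel: reel of solder 76x68x34 mm left of the clamp, bystander, origin under its middle

How it is judged:
By the outcome, as a careful person would: the job done as asked, in the order asked, and still so for the second after the job is handed in, with the robot touching nothing.
It also fails if it takes over 51 s, if anything falls off the work surface, if the arm or the gripper's body presses on something with over 40 N, if the wrist force passes 120 N, or if a joint passes its speed limit or range.

## Working session

There is one attempt and no reset: what is moved stays moved. The work goes in short steps, Python scripts to look and compute and a shell command to move; the robot and the scene stay as the last step left them, time stands still between calls to the robot, and variables do not carry over. Pictures are saved under pics/ and viewed, and the job is handed in when it is done.

```bash
mkdir -p pics
python3 - <<'E'
from rig import ctrl, vision
import cv2
s=ctrl.sense(); print(s)
for n in("top","side"):
    c=vision.capture(n); cv2.imwrite(f"pics/{n}0.png",c["image"][:,:,::-1]); print(n,c["mtx"],c["R"],c["t"])
E
```

```text
{'time_s': 0.0, 'joints': array([-1.50140932e+00,  3.13441976e-01,  1.49845419e+00,  1.06060939e-05,
        1.33098932e+00, -2.23419418e-01]), 'dq': array([-0.00099647, -0.00081955,  0.00075113,  0.00030457, -0.00058822,
        0.00059023]), 'tau': array([-5.98432907e-04, -4.12261963e+01, -2.59743798e+01, -2.14816337e-04,
        4.06715437e-03,  9.07861988e-06]), 'eef_pos': array([ 151.49946567, -502.40431012,  238.73273604]), 'ee_rot': array([ 0.10269693,  0.69958106,  0.10360783, -0.69950346]), 'force': array([-0.26766782, -0.02372581, -0.34651048]), 'wrist_torque': array([-0.00454897, -0.00373098,  0.02599725]), 'grip_width': 1.0014931160196159}
top [[518.88856299   0.         321.0163437 ]
 [  0.         518.88856299 238.64336324]
 [  0.           0.           1.        ]] [[ 0.01674557 -0.99985437  0.00329086]
 [-0.99584369 -0.01697291 -0.08948333]
 [ 0.08952615 -0.00177873 -0.99598288]] [ 118.71231452  556.70283312 1099.83280518]
side [[611.12357279   0.         316.55696361]
 [  0.         611.12357279 241.60350573]
 [  0.           0.           1.        ]] [[-0.88109134 -0.47282559 -0.01067751]
 [-0.30771245  0.59026199 -0.7462599 ]
 [ 0.3591533  -0.65423753 -0.66556905]] [ 520.12882181  135.09118027 1169.56309688]
```

View pics/top0.png

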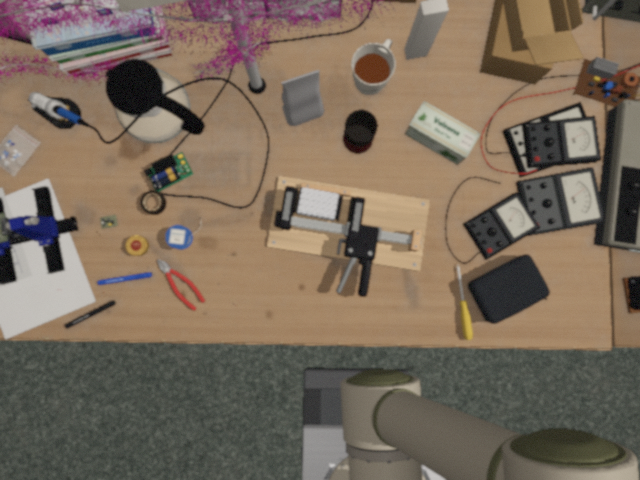

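View pics/side0.png

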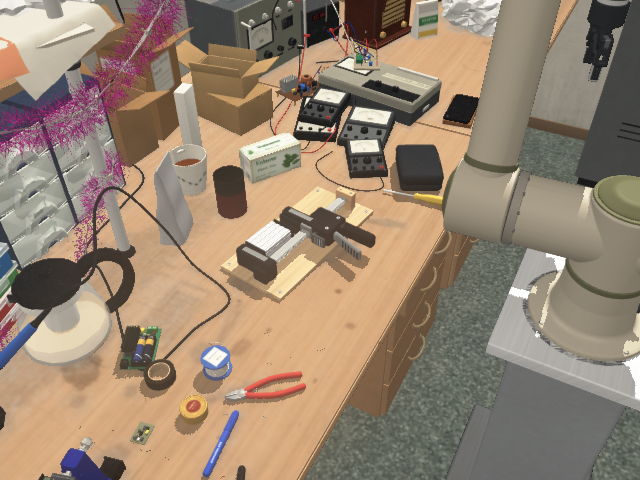

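The clamp's fixed jaw is at about (288,207) in the top view, the head at (360,243), the handle end at (364,290), and the trigger at (346,275). I'll zoom in.

Run:
```python
import cv2
a=cv2.imread("pics/top0.png")[165:310,255:445]; cv2.imwrite("pics/topz.png",cv2.resize(a,None,fx=4.1,fy=4.1,interpolation=cv2.INTER_CUBIC))
a=cv2.imread("pics/side0.png")[180:305,215:390]; cv2.imwrite("pics/sidez.png",cv2.resize(a,None,fx=4.5,fy=4.5,interpolation=cv2.INTER_CUBIC))
```

```text
(no output)
```

View pics/topz.png

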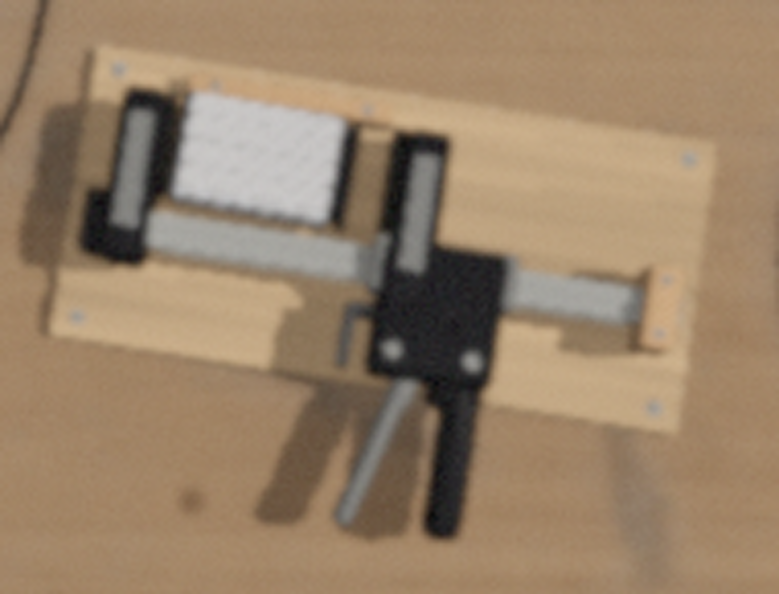

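View pics/sidez.png

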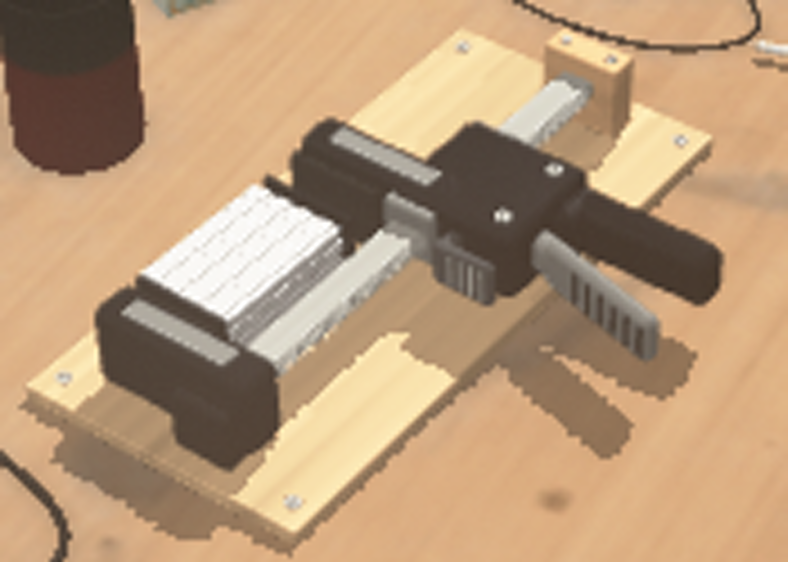

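```bash
cat > h.py <<'E'
import numpy as np
CAM={}
def cam(n):
    import json
    from rig import vision
    c=vision.capture(n); return c
def ray(c,uv,z):
    K,R,t=map(np.asarray,(c["mtx"],c["R"],c["t"]))
    d=R.T@np.linalg.inv(K)@np.array([uv[0],uv[1],1.]); o=-R.T@t
    return o+d*(z-o[2])/d[2]
def proj(c,X):
    p=np.asarray(c["mtx"])@(np.asarray(c["R"])@np.asarray(X)+c["t"]); return p[:2]/p[2]
E
python3 - <<'E'
from h import *
T=dict(mtx=[[518.88856299,0,321.0163437],[0,518.88856299,238.64336324],[0,0,1]],R=[[0.01674557,-0.99985437,0.00329086],[-0.99584369,-0.01697291,-0.08948333],[0.08952615,-0.00177873,-0.99598288]],t=[118.71231452,556.70283312,1099.83280518])
S=dict(mtx=[[611.12357279,0,316.55696361],[0,611.12357279,241.60350573],[0,0,1]],R=[[-0.88109134,-0.47282559,-0.01067751],[-0.30771245,0.59026199,-0.7462599],[0.3591533,-0.65423753,-0.66556905]],t=[520.12882181,135.09118027,1169.56309688])
import pickle; pickle.dump((T,S),open("cams.pkl","wb"))
f=lambda u,v:(255+(u-1.5)/4.1,165+(v-1.5)/4.1)
g=lambda u,v:(215+(u-1.5)/4.5,180+(v-1.5)/4.5)
for n,u,v,z in [("TL",95,47,9),("TR",715,145,9),("BR",679,425,9),("BL",54,328,9),("sTL",119,70,9),("sTR",689,160,9),("sBL",77,317,9),("sBR",654,408,9),
 ("hEndL",428,530,51),("hEndR",458,530,51),("hNearHouse L",444,395,51),("hR",474,395,51),("trigTip",343,518,49),("trigroot",405,385,49),("leverL",350,310,48),("leverend",344,362,48),
 ("fixfaceT",168,100,55),("fixfaceB",148,245,55),("movefaceT",398,140,55),("movB",378,280,55),("barend",640,305,42)]:
    print(n,ray(T,f(u,v),z).round(1))
print()
for n,u,v,z in [("L",28,388,9),("top",462,28,9),("R",712,138,9),("bot",290,540,9),("hEndTopL",690,303,51),("hEndTopR",722,250,51),("trigtip top",655,325,49),("trigtip",640,350,49),("levtop",438,245,48),("levtop end",494,268,48)]:
    print(n,ray(S,g(u,v),z).round(1))
E
```

```text
TL [693.9 226.4   9. ]
TR [ 646.  -109.6    9. ]
BR [494.6 -90.1   9. ]
BL [540.8 244.6   9. ]
sTL [681.5 213.1   9. ]
sTR [637.6 -95.5   9. ]
sBL [547.  232.5   9. ]
sBR [503.5 -76.7   9. ]
hEndL [437.3  46.5  51. ]
hEndR [437.5  31.2  51. ]
hNearHouse L [506.5  39.   51. ]
hR [506.7  23.5  51. ]
trigTip [442.6  90.   49. ]
trigroot [511.4  59.   49. ]
leverL [549.8  87.8  48. ]
leverend [522.8  90.5  48. ]
fixfaceT [656.9 184.   55. ]
fixfaceB [581.1 192.7  55. ]
movefaceT [638.   64.4  55. ]
movB [564.9  73.9  55. ]
barend [555.5 -63.4  42. ]

L [692.1 228.3   9. ]
top [ 645.7 -107.3    9. ]
R [489.1 -83.3   9. ]
bot [536.7 253.9   9. ]
hEndTopL [429.5  78.   51. ]
hEndTopR [431.6  38.2  51. ]
trigtip top [438.1  96.6  49. ]
trigtip [437.  114.4  49. ]
levtop [550.9  92.5  48. ]
levtop end [520.4  94.8  48. ]
```

```bash
cat >> h.py <<'E'
from scipy.spatial.transform import Rotation as Ro
cx=np.array([.990,-.1413,0]);cy=np.array([.1413,.990,0]);cz=np.array([0,0,1.])
def state(target=None,grip=None):
    from rig import ctrl
    s=ctrl.sense(); q=s["ee_rot"]; R=Ro.from_quat([q[1],q[2],q[3],q[0]])
    M=R.as_matrix()
    print("t",round(s["time_s"],2),"pos",s["eef_pos"].round(1),"F",s["force"].round(1),"w",round(s["grip_width"],3))
    print("tool axes x",M[:,0].round(3),"y",M[:,1].round(3),"z",M[:,2].round(3))
    sg=1 if M[:,1]@cy>0 else -1
    G=np.stack([-cz,sg*cy,np.cross(-cz,sg*cy)],1)
    print("turn needed (tool rotvec)",Ro.from_matrix(M.T@G).as_rotvec().round(4), "same-grasp sign",sg)
    if target is not None:
        d=np.asarray(target)-s["eef_pos"]; print("shift now-axes",(M.T@d).round(1)," shift goal-axes",(G.T@d).round(1))
    return s,M,G
E
python3 -c "
from h import *
state([465,55.1,239])"
```

```text
t 0.1 pos [ 151.5 -502.4  238.8] F [ 0.7 -0.4  0.4] w 1.0
tool axes x [-0.     0.001 -1.   ] y [ 0.289 -0.957 -0.001] z [-0.957 -0.289 -0.   ]
turn needed (tool rotvec) [ 0.4345 -0.      0.0012] same-grasp sign -1
shift now-axes [ 4.000e-01 -4.433e+02 -4.611e+02]  shift goal-axes [-2.000e-01 -5.963e+02 -2.316e+02]
```

```bash
python3 -m jog '[[[0,0,0,0.145,0,0],[0,0,0,0.145,0,0],[0,0,0,0.1445,0,0],[0,-0.05,-0.02,0,0,0],[0,-0.05,-0.02,0,0,0],[0,-0.05,-0.02,0,0,0],[0,-0.05,-0.02,0,0,0],[0,-0.05,-0.02,0,0,0],[0,-0.05,-0.02,0,0,0],[0,-0.05,-0.02,0,0,0],[0,-0.05,-0.02,0,0,0],[0,-0.05,-0.02,0,0,0]]]' 0 20
python3 -c "
from h import *
state([465,55.1,120])"
```

```text
time_s: 1.6
eef_pos: [393.8, -80.9, 239.3]
ee_rot: [-0.05, 0.705, -0.05, -0.705]
force: [0.3, -1.5, 1.1]
grip_width: 1.001
t 1.6 pos [393.8 -80.9 239.3] F [ 0.3 -1.5  1.1] w 1.001
tool axes x [ 0. -0. -1.] y [-0.141 -0.99   0.   ] z [-0.99   0.141 -0.   ]
turn needed (tool rotvec) [-0.0001 -0.0001 -0.0001] same-grasp sign -1
shift now-axes [ 119.3 -144.7  -51.3]  shift goal-axes [ 119.3 -144.7  -51.3]
```

```bash
python3 -m jog '[[[0,-0.048,-0.017,0,0,0],[0,-0.048,-0.017,0,0,0],[0,-0.0487,-0.0173,0,0,0],[0.06,0,0,0,0,0],[0.06,0,0,0,0,0],[0,0,0,0,0,0]]]' 0 20
python3 - <<'E'
from h import *
import cv2
state([465,55.1,25])
for n,(a,b,c,d),k in(("top",(165,310,255,445),4.1),("side",(100,305,215,490),2.9)):
    im=cam(n)["image"][a:b,c:d,::-1]; cv2.imwrite(f"pics/{n}1.png",cv2.resize(im,None,fx=k,fy=k,interpolation=cv2.INTER_CUBIC))
E
```

```text
time_s: 2.35
eef_pos: [462.3, 53.8, 116.6]
ee_rot: [0.05, -0.702, 0.05, 0.708]
force: [0.5, -0.1, 0.5]
grip_width: 0.997
t 2.35 pos [462.3  53.8 116.6] F [ 0.5 -0.1  0.5] w 0.997
tool axes x [-0.008  0.001 -1.   ] y [-0.141 -0.99   0.   ] z [-0.99   0.141  0.008]
turn needed (tool rotvec) [ 0.0002  0.0083 -0.0001] same-grasp sign -1
shift now-axes [91.6 -1.7 -3.2]  shift goal-axes [91.6 -1.7 -2.5]
```

View pics/top1.png

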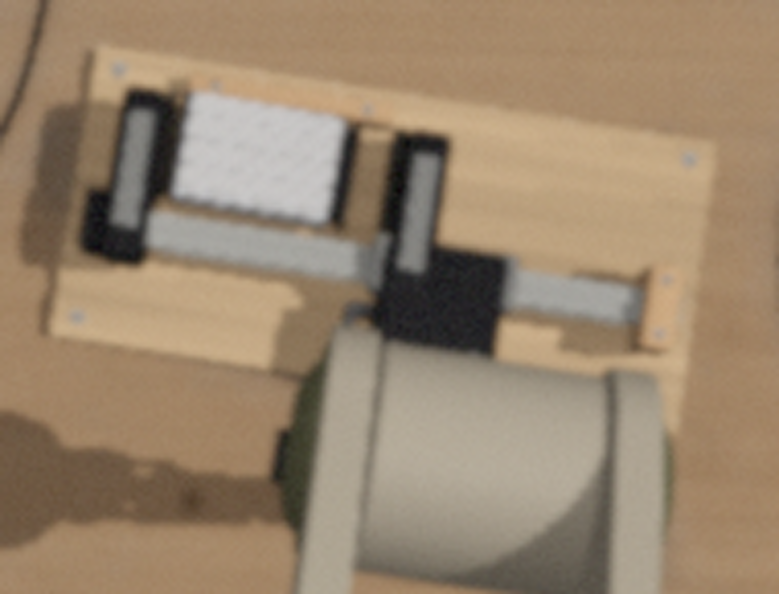

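View pics/side1.png

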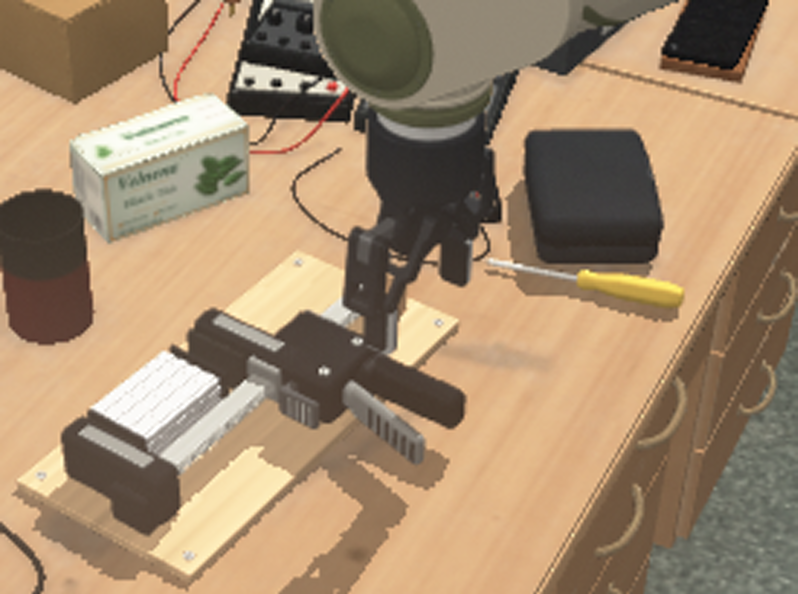

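```bash
python3 -m jog '[[[0.035,0,0,0,0,0],[0,0,0,0,0,0],[0,0,0,0,0,0]]]' 0 20
python3 - <<'E'
from h import *
import cv2
state([465,55.1,25])
T=cam("side");im=T["image"][150:300,240:420,::-1]; cv2.imwrite("pics/side2.png",cv2.resize(im,None,fx=4,fy=4,interpolation=cv2.INTER_CUBIC))
E
```

```text
time_s: 2.82
eef_pos: [465.7, 53.2, 86.5]
ee_rot: [-0.05, 0.707, -0.05, -0.704]
force: [-0.1, 0.3, -0.2]
grip_width: 0.999
t 2.83 pos [465.7  53.2  86.5] F [-0.1  0.3 -0.2] w 0.999
tool axes x [ 0.003 -0.    -1.   ] y [-0.141 -0.99  -0.   ] z [-0.99   0.141 -0.003]
turn needed (tool rotvec) [-0.     -0.0034  0.    ] same-grasp sign -1
shift now-axes [61.5 -1.8  1.2]  shift goal-axes [61.5 -1.8  1. ]
```

View pics/side2.png

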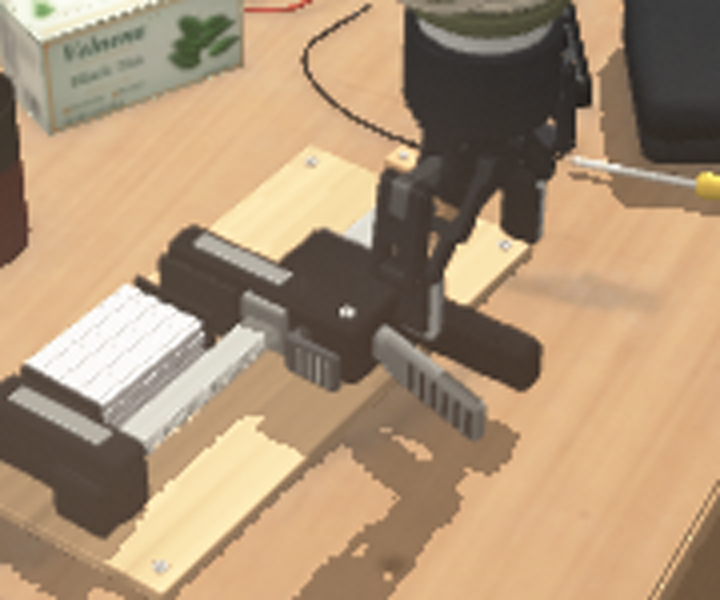

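Run:
```python
from h import *
import pickle
T,S=pickle.load(open("cams.pkl","rb"))
c=np.array([465.5,53.7,0]); g=lambda p:((p-np.array([240,150]))*4+1.5).round()
for z in (75,80,85,90): print(z,g(proj(S,c+42.5*cy+z*cz)),g(proj(S,c-42.5*cy+z*cz)))
print(g(proj(S,c+42.5*cy+30*cz)),g(proj(S,np.array([462.2,35.3,36])+52*cy)),g(proj(S,np.array([462.2,35.3,51]))))
```

```text
75 [425. 349.] [516. 262.]
80 [425. 342.] [517. 254.]
85 [425. 334.] [517. 247.]
90 [425. 326.] [518. 239.]
[423. 415.] [434. 397.] [491. 321.]
```

```bash
python3 -m jog '[[[0.03,-0.002,0.001,0,0,0],[0.03,0,0,0,0,0],[0,0,0,0,0,0],[0,0,0,0,0,0]]]' 0 20
python3 - <<'E'
from h import *
import cv2
state([465,55.1,25])
T=cam("side");im=T["image"][150:300,240:420,::-1]; cv2.imwrite("pics/side3.png",cv2.resize(im,None,fx=4,fy=4,interpolation=cv2.INTER_CUBIC))
E
```

```text
time_s: 3.38
eef_pos: [464.8, 55.4, 25.9]
ee_rot: [-0.05, 0.706, -0.05, -0.704]
force: [1.3, 0.4, 0.2]
grip_width: 1.0
t 3.38 pos [464.8  55.4  25.9] F [1.3 0.4 0.2] w 1.0
tool axes x [ 0.002 -0.    -1.   ] y [-0.141 -0.99  -0.   ] z [-0.99   0.141 -0.003]
turn needed (tool rotvec) [ 0.0001 -0.0025  0.    ] same-grasp sign -1
shift now-axes [ 0.9  0.3 -0.2]  shift goal-axes [ 0.9  0.3 -0.2]
```

View pics/side3.png

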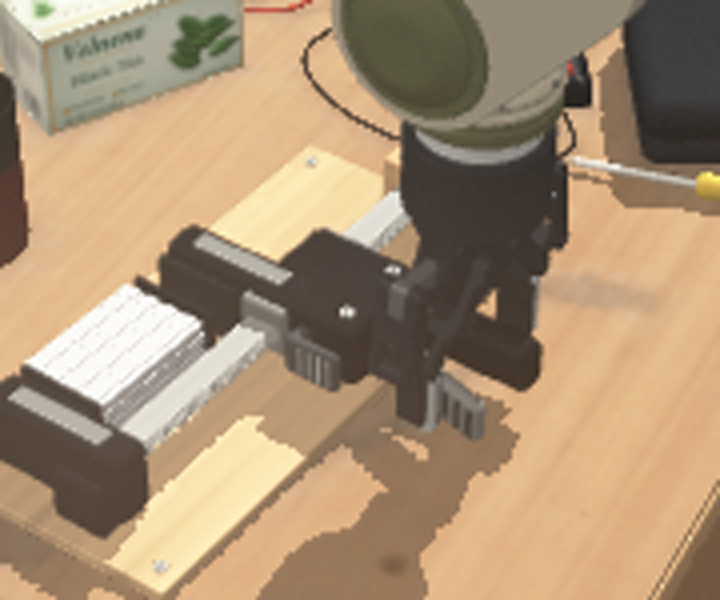

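```bash
python3 -m jog '[[[0,0,0,0,0,0],[0,0,0,0,0,0],[0,0,0,0,0,0]]]' 70 20;  python3 -m jog '[[[0,0.002,0,0,0,0],[0,0.0015,0,0,0,0],[0,0.0015,0,0,0,0],[0,0,0,0,0,0]]]' 165 20
python3 - <<'E'
from h import *
import cv2
state([465,55.1,25])
for n,(a,b,c,d),k in(("top",(165,310,255,445),4.1),("side",(150,300,240,420),4)):
    im=cam(n)["image"][a:b,c:d,::-1]; cv2.imwrite(f"pics/{n}4.png",cv2.resize(im,None,fx=k,fy=k,interpolation=cv2.INTER_CUBIC))
E
```

```text
time_s: 3.8
eef_pos: [464.3, 55.7, 24.8]
ee_rot: [-0.05, 0.706, -0.05, -0.705]
force: [1.6, 2.0, 1.9]
grip_width: 0.73
time_s: 4.3
eef_pos: [463.7, 53.3, 25.6]
ee_rot: [-0.052, 0.706, -0.049, -0.705]
force: [-0.7, 30.9, 17.7]
grip_width: 0.428
t 4.3 pos [463.7  53.3  25.6] F [-0.7 30.9 17.7] w 0.428
tool axes x [ 0.003  0.004 -1.   ] y [-0.142 -0.99  -0.005] z [-0.99   0.142 -0.002]
turn needed (tool rotvec) [-0.0004 -0.0019  0.0047] same-grasp sign -1
shift now-axes [ 0.6 -1.9 -1. ]  shift goal-axes [ 0.6 -1.9 -1. ]
```

View pics/top4.png

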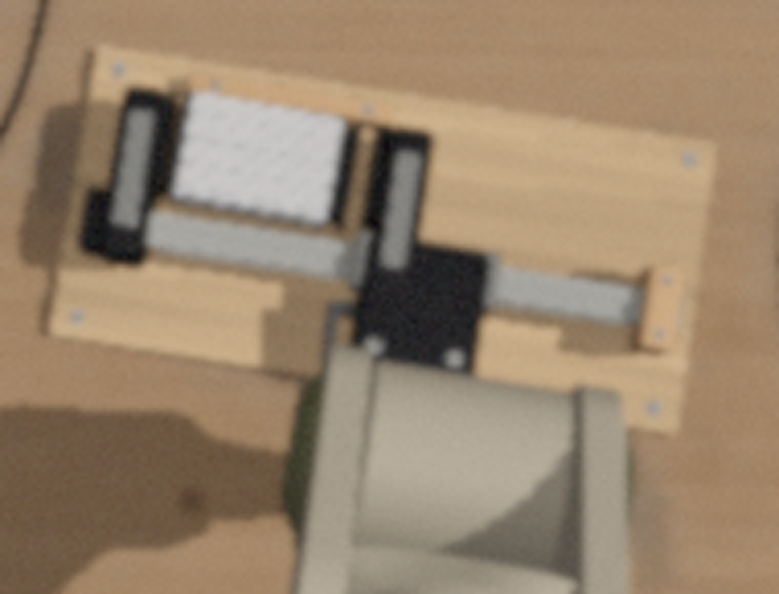

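View pics/side4.png

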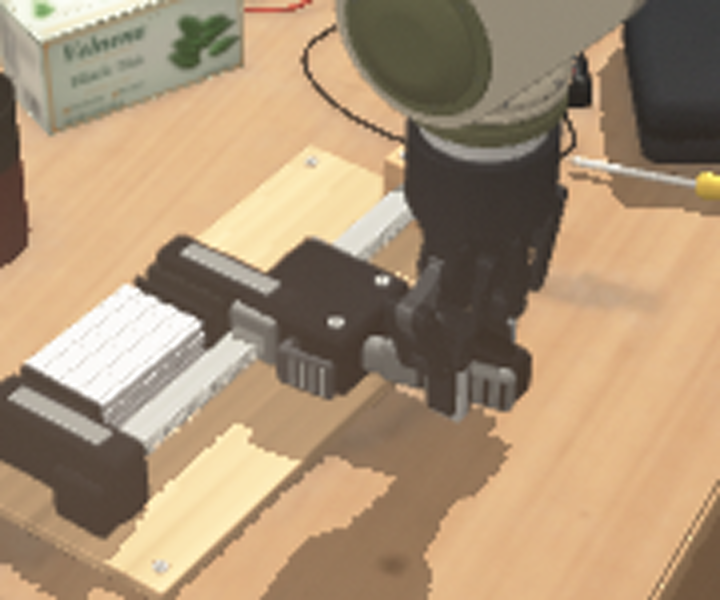

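```bash
python3 -m jog '[[[0,-0.003,0,0,0,0],[0,-0.004,0,0,0,0],[0,-0.006,0,0,0,0],[0,-0.002,0,0,0,0],[0,0,0,0,0,0]]]' 55 20
python3 - <<'E'
from h import *
import cv2
state([465,55.1,25])
for n,(a,b,c,d),k in(("top",(165,310,255,445),4.1),("side",(150,300,240,420),4)):
    im=cam(n)["image"][a:b,c:d,::-1]; cv2.imwrite(f"pics/{n}5.png",cv2.resize(im,None,fx=k,fy=k,interpolation=cv2.INTER_CUBIC))
E
```

```text
time_s: 5.03
eef_pos: [465.2, 65.5, 24.2]
ee_rot: [0.05, -0.705, 0.05, 0.705]
force: [0.8, 1.3, -0.4]
grip_width: 0.786
t 5.03 pos [465.2  65.5  24.2] F [ 0.8  1.3 -0.4] w 0.786
tool axes x [-0.  0. -1.] y [-0.141 -0.99   0.   ] z [-0.99   0.141  0.   ]
turn needed (tool rotvec) [ 0.0002  0.0002 -0.    ] same-grasp sign -1
shift now-axes [-0.8 10.3 -1.3]  shift goal-axes [-0.8 10.3 -1.3]
```

View pics/side5.png

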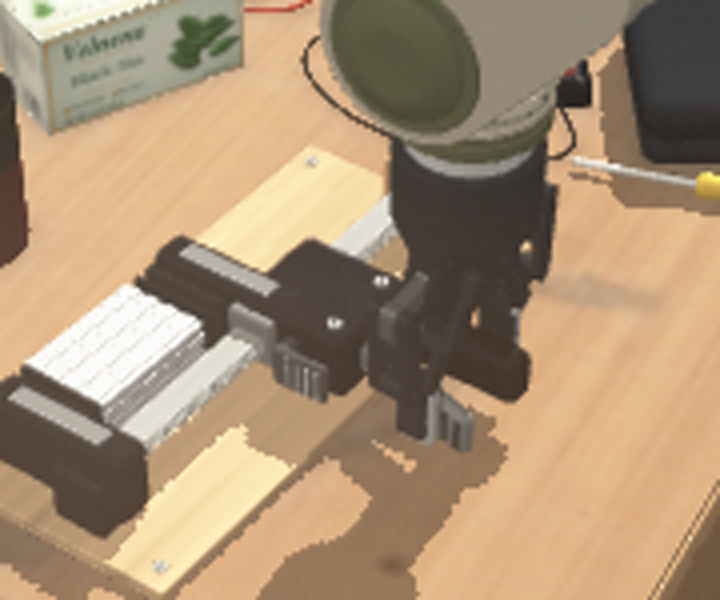

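```bash
python3 -m jog '[[[0,0,0,0,0,0],[0,0.001,0,0,0,0],[0,0.001,0,0,0,0],[0,0,0,0,0,0],[0,0,0,0,0,0]]]' 165 20
cat >> h.py <<'E'
def look(tag):
    import cv2
    c=cam("top"); im=c["image"]
    # rectified strip at z=46, cx 5..75, cy -60..120 (origin from fixed face), 4px/mm
    O=np.array([619.,188.3,0])-100*cy; 
    O=O-cx*(cx@(O-np.array([555.5,-63.4,0])))
    P=[(O+cx*a+cy*b+46*cz) for a,b in((75,-60),(75,120),(-75,120),(-75,-60))]
    s=np.float32([proj(c,p) for p in P]); k=4
    H=cv2.getPerspectiveTransform(s,np.float32([(0,0),(180*k,0),(180*k,150*k),(0,150*k)]))
    w=cv2.warpPerspective(im,H,(180*k,150*k),flags=cv2.INTER_CUBIC)[:,:,::-1].copy()
    for b in range(-60,121,10): cv2.line(w,((b+60)*k,0),((b+60)*k,8 if b%50 else 20),(0,0,255),1)
    cv2.imwrite(f"pics/r{tag}.png",w)
E
python3 -c "
from h import *
state()
look(1)"
```

```text
time_s: 5.75
eef_pos: [464.9, 65.3, 25.5]
ee_rot: [-0.051, 0.706, -0.049, -0.705]
force: [-3.4, 17.9, 16.6]
grip_width: 0.443
t 5.75 pos [464.9  65.3  25.5] F [-3.4 17.9 16.6] w 0.443
tool axes x [ 0.001  0.003 -1.   ] y [-0.141 -0.99  -0.003] z [-0.99   0.141 -0.   ]
turn needed (tool rotvec) [ 0.0005 -0.0004  0.0028] same-grasp sign -1
```

View pics/r1.png

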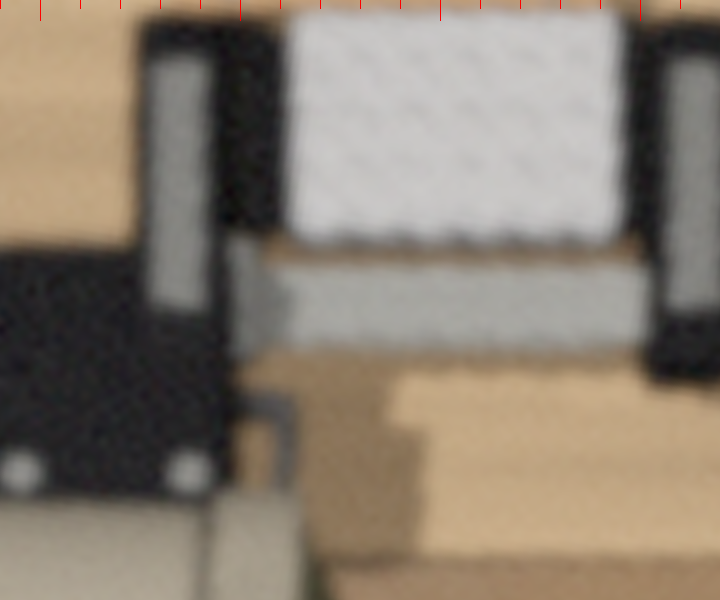

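Run:
```python
from h import *
import cv2,pickle
T,S=pickle.load(open("cams.pkl","rb"))
T["R"]=np.array(T["R"]);T["t"]=np.array(T["t"])
src=open("h.py").read()
im=cv2.imread("pics/top0.png")[:,:,::-1]; T["image"]=im
import h; h.cam=lambda n:T; h.look(0)
```

```text
(no output)
```

View pics/r0.png

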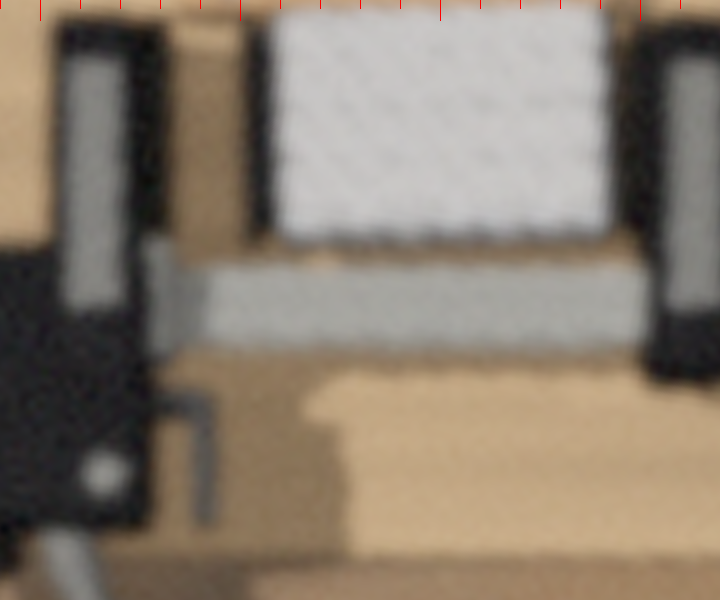

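```bash
python3 -m jog '[[[0,-0.003,0,0,0,0],[0,-0.004,0,0,0,0],[0,-0.004,0,0,0,0],[0,-0.001,0,0,0,0],[0,0,0,0,0,0]]]' 55 20
python3 -c "
from h import *
state()
look(2)
import cv2
im=cam('side')['image'][150:300,240:420,::-1]; cv2.imwrite('pics/side6.png',cv2.resize(im,None,fx=4,fy=4,interpolation=cv2.INTER_CUBIC))
"
```

```text
time_s: 6.42
eef_pos: [466.6, 75.3, 24.2]
ee_rot: [0.05, -0.705, 0.05, 0.705]
force: [0.3, 0.1, 0.0]
grip_width: 0.785
t 6.42 pos [466.6  75.3  24.2] F [0.3 0.1 0. ] w 0.785
tool axes x [-0. -0. -1.] y [-0.141 -0.99   0.   ] z [-0.99   0.141  0.   ]
turn needed (tool rotvec) [ 0.0001  0.0002 -0.0001] same-grasp sign -1
```

View pics/r2.png

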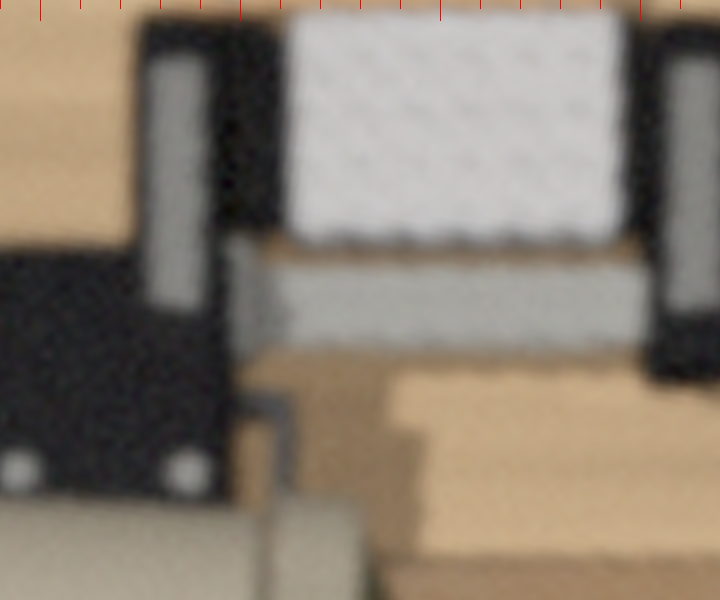

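View pics/side6.png

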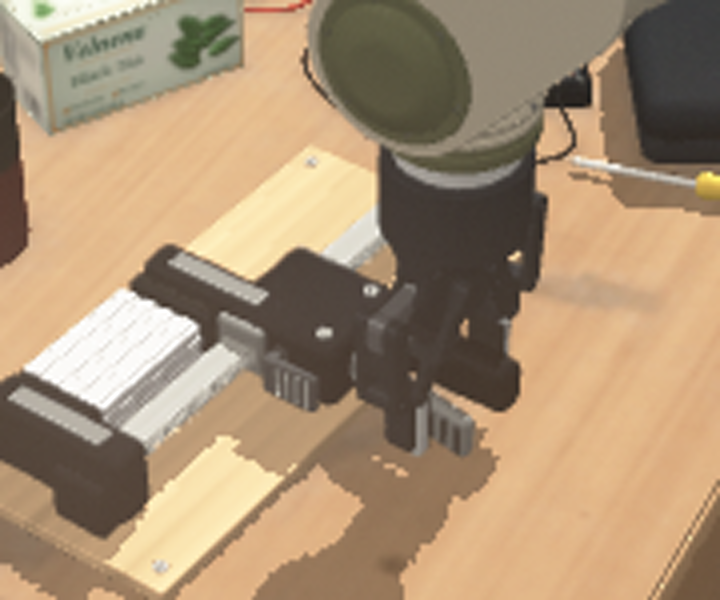

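```bash
python3 -m jog '[[[0,0,0,0,0,0],[0,0,0,0,0,0],[0,0.001,0,0,0,0]]]' 100 20; python3 -m jog '[[[0,0,0,0,0,0],[0,0,0,0,0,0]]]' 115 20; python3 -m jog '[[[0,0,0,0,0,0],[0,0,0,0,0,0]]]' 122 20
python3 -c "
from h import *
state()
look(3)
"
```

```text
time_s: 6.9
eef_pos: [466.5, 73.4, 24.9]
ee_rot: [-0.05, 0.705, -0.05, -0.705]
force: [-2.2, -3.5, 6.9]
grip_width: 0.611
time_s: 7.15
eef_pos: [466.5, 72.9, 25.3]
ee_rot: [0.049, -0.705, 0.051, 0.705]
force: [-7.9, -11.8, 15.8]
grip_width: 0.549
time_s: 7.4
eef_pos: [466.4, 72.8, 25.5]
ee_rot: [0.049, -0.705, 0.051, 0.705]
force: [-8.6, -12.8, 18.1]
grip_width: 0.527
t 7.4 pos [466.4  72.8  25.5] F [ -8.6 -12.8  18.1] w 0.527
tool axes x [-0.    -0.003 -1.   ] y [-0.14  -0.99   0.003] z [-0.99  0.14 -0.  ]
turn needed (tool rotvec) [ 0.0014 -0.     -0.0028] same-grasp sign -1
```

View pics/r3.png

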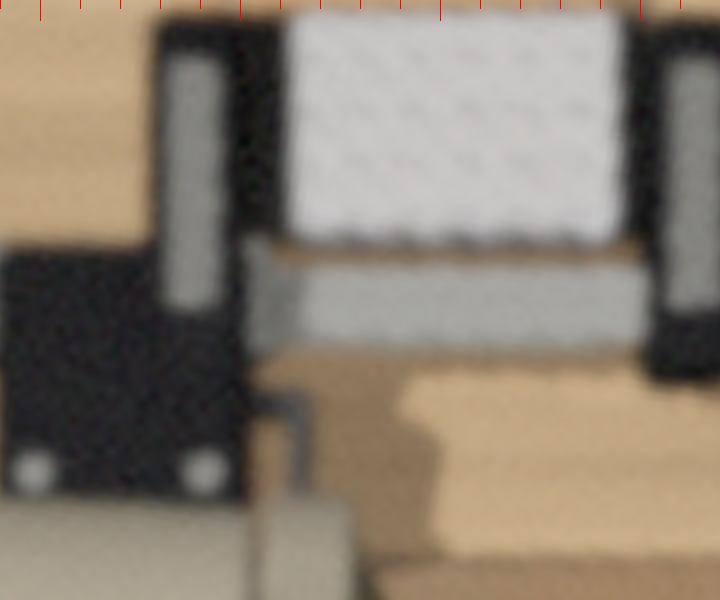

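```bash
python3 -m jog '[[[0,0.001,0,0,0,0],[0,0,0,0,0,0]]]' 127 20; python3 -m jog '[[[0,0.0005,0,0,0,0],[0,0,0,0,0,0]]]' 132 20
python3 -c "
from h import *
state()
look(4)
"
```

```text
time_s: 7.7
eef_pos: [466.4, 72.5, 25.5]
ee_rot: [-0.049, 0.705, -0.05, -0.705]
force: [-7.7, -7.0, 19.4]
grip_width: 0.521
time_s: 7.95
eef_pos: [466.4, 72.4, 25.6]
ee_rot: [-0.049, 0.706, -0.05, -0.705]
force: [-7.3, -4.5, 19.0]
grip_width: 0.521
t 7.95 pos [466.4  72.4  25.6] F [-7.3 -4.5 19. ] w 0.521
tool axes x [ 0.    -0.001 -1.   ] y [-0.14  -0.99   0.001] z [-0.99   0.14  -0.001]
turn needed (tool rotvec) [ 0.0015 -0.0005 -0.0011] same-grasp sign -1
```

View pics/r4.png

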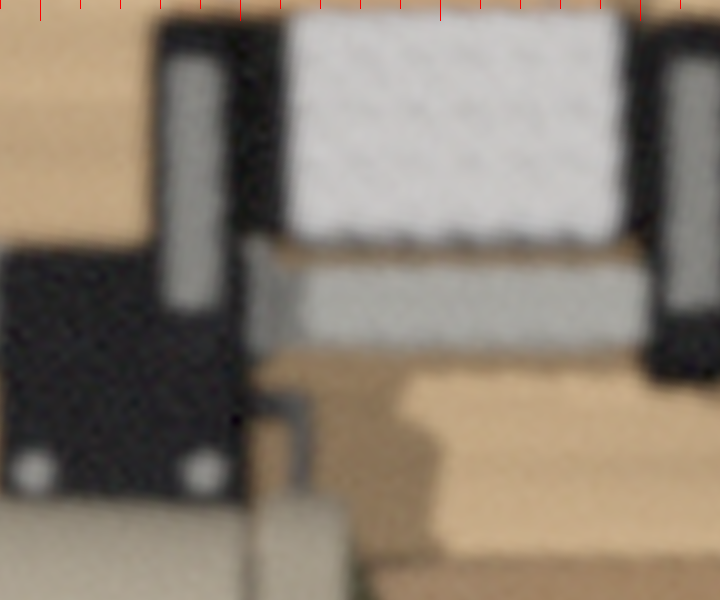

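Run:
```python
from h import *
import cv2,pickle
T,S=pickle.load(open("cams.pkl","rb"))
c=cam("side"); cv2.imwrite("pics/side_full7.png",c["image"][:,:,::-1])
a=cv2.imread("pics/side0.png"); b=c["image"][:,:,::-1]
z=[cv2.resize(x[210:265,235:310],None,fx=8,fy=5.3*8/5.3,interpolation=cv2.INTER_CUBIC)[:, :] for x in(a,b)]
cv2.imwrite("pics/cmp.png",cv2.resize(np.vstack(z),(546,800))[:600] if 0 else np.hstack([cv2.resize(q,(398,292)) for q in z]))
```

```text
(no output)
```

View pics/cmp.png

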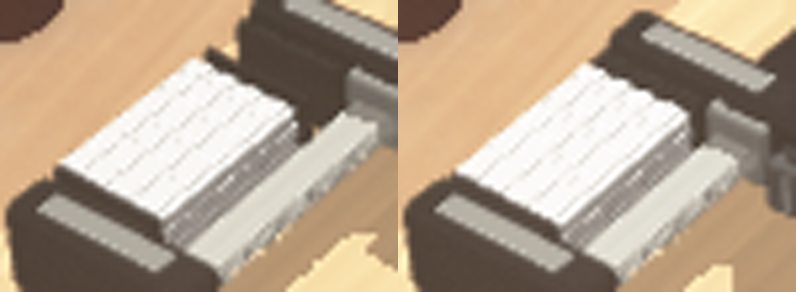

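```bash
python3 -m jog '[[[0,0.0005,0,0,0,0],[0,0,0,0,0,0]]]' 145 20;python3 -m jog '[[[0,0,0,0,0,0],[0,0,0,0,0,0],[0,0,0,0,0,0]]]' 165 20
python3 -c "
from h import *
state()
look(5)
"
```

```text
time_s: 8.3
eef_pos: [466.4, 72.4, 25.6]
ee_rot: [-0.049, 0.706, -0.05, -0.705]
force: [-6.9, 1.2, 20.3]
grip_width: 0.511
time_s: 8.68
eef_pos: [466.4, 72.5, 25.7]
ee_rot: [-0.049, 0.706, -0.05, -0.705]
force: [-4.4, 2.5, 19.9]
grip_width: 0.507
t 8.68 pos [466.4  72.5  25.7] F [-4.4  2.5 19.9] w 0.507
tool axes x [ 0.001 -0.    -1.   ] y [-0.14 -0.99  0.  ] z [-0.99   0.14  -0.001]
turn needed (tool rotvec) [ 0.0016 -0.0008 -0.0001] same-grasp sign -1
```

View pics/r5.png

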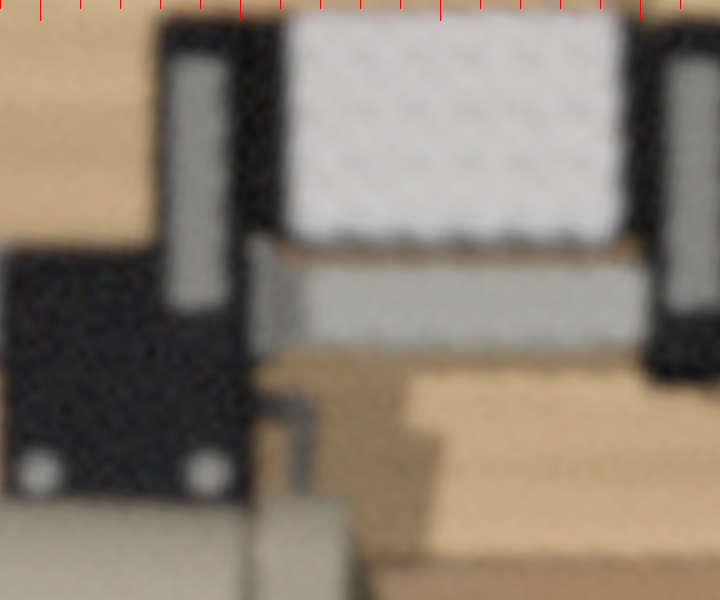

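Run:
```python
import cv2,numpy as np
for n in(0,1,2,3,4,5):
    g=cv2.cvtColor(cv2.imread(f"pics/r{n}.png"),cv2.COLOR_BGR2GRAY)[80:200].mean(0)
    e=np.gradient(g); 
    pk=[(i,round(float(e[i]),1)) for i in range(100,715) if abs(e[i])>2 and abs(e[i])==abs(e[max(0,i-8):i+9]).max()]
    print(n,pk)
    if n in(0,5): print(g[100:300:4].astype(int), g[600:680:4].astype(int))
```

```text
0 [(124, -4.6), (173, 3.7), (245, -3.6), (272, 6.7), (608, -6.6), (668, 4.2)]
[131 128 123 115 103  88  71  52  36  25  21  21  23  24  27  35  44  56
  70  84  96 104 110 113 114 115 115 115 115 115 114 113 109 103  95  83
  70  56  44  37  37  48  69  94 120 145 164 177 186 191] [156 134 109  84  63  48  41  36  33  31  30  29  28  30  36  48  62  79
  95 107]
1 [(133, -5.0), (153, 3.5), (209, -4.7), (287, 6.9), (623, -6.9), (669, 4.1)]
2 [(131, -5.1), (151, 3.5), (207, -4.6), (287, 6.9), (623, -6.8), (668, 4.2)]
3 [(148, -5.0), (167, 3.6), (223, -4.7), (287, 6.8), (622, -7.0), (669, 4.1)]
4 [(148, -5.1), (167, 3.6), (223, -4.6), (288, 7.0), (623, -6.8), (668, 4.1)]
5 [(152, -5.1), (171, 3.4), (227, -4.7), (287, 6.9), (623, -6.9), (668, 4.1)]
[168 168 167 167 167 167 167 166 165 163 156 146 131 111  91  77  75  84
  97 110 120 126 129 131 132 132 131 128 123 115 102  86  67  49  35  26
  23  23  24  25  26  28  30  34  44  62  86 113 139 160] [195 190 181 166 145 119  92  66  47  35  29  27  28  30  37  48  63  79
  95 108]
```

```bash
python3 -m jog '[[[0,0,0,0,0,0],[0,0,0,0,0,0],[0,0,0,0,0,0],[0,0,0,0,0,0]]]' 165 20;python3 -m jog '[[[0,0,0,0,0,0],[0,0,0,0,0,0],[0,0,0,0,0,0]]]' 200 20
```

```text
time_s: 9.22
eef_pos: [466.4, 72.7, 25.7]
ee_rot: [-0.05, 0.706, -0.049, -0.705]
force: [-5.3, 4.5, 21.2]
grip_width: 0.492
time_s: 9.6
eef_pos: [466.4, 72.8, 25.8]
ee_rot: [-0.05, 0.706, -0.049, -0.705]
force: [-5.9, 4.4, 20.5]
grip_width: 0.487
```

```bash
python3 -m jog '[[[0,0,0,0,0,0],[0,0,0,0,0,0],[0,0,0,0,0,0],[0,0,0,0,0,0]]]' 200 20
cat > edges.py <<'E'
import cv2,numpy as np,sys
from h import *
look(sys.argv[1])
g=cv2.cvtColor(cv2.imread(f"pics/r{sys.argv[1]}.png"),cv2.COLOR_BGR2GRAY)[80:200].mean(0)
e=np.gradient(g)
print([(i,round(float(e[i]),1)) for i in range(0,715) if abs(e[i])>2 and abs(e[i])==abs(e[max(0,i-8):i+9]).max()])
E
python3 edges.py 6
```

```text
time_s: 10.1
eef_pos: [466.4, 73.1, 25.8]
ee_rot: [-0.05, 0.706, -0.049, -0.705]
force: [-9.0, 7.7, 22.2]
grip_width: 0.467
[(160, -5.1), (180, 3.6), (236, -4.6), (287, 6.9), (622, -7.1), (669, 4.3)]
```

```bash
python3 -m jog '[[[0,-0.0005,0,0,0,0],[0,0,0,0,0,0],[0,0,0,0,0,0],[0,0,0,0,0,0]]]' 200 20
python3 edges.py 7
```

```text
time_s: 10.65
eef_pos: [466.5, 73.3, 25.8]
ee_rot: [-0.05, 0.706, -0.05, -0.705]
force: [-7.0, 4.0, 21.4]
grip_width: 0.464
[(161, -5.2), (181, 3.6), (182, 3.6), (236, -4.7), (287, 6.8), (624, -6.9), (625, -6.9), (669, 4.1)]
```

```bash
python3 -m jog '[[[0,0,0,0,0,0],[0,0,0,0,0,0],[0,0,0,0,0,0],[0,0,0,0,0,0]]]' 200 20
python3 edges.py 8
```

```text
time_s: 11.2
eef_pos: [466.4, 73.3, 25.9]
ee_rot: [-0.05, 0.706, -0.05, -0.705]
force: [-7.1, 3.5, 20.7]
grip_width: 0.464
[(162, -5.2), (182, 3.5), (235, -4.5), (287, 6.9), (622, -7.0), (668, 4.2)]
```

```bash
python3 -m jog '[[[0,-0.003,0,0,0,0],[0,-0.004,0,0,0,0],[0,-0.0025,0,0,0,0],[0,0,0,0,0,0],[0,0,0,0,0,0]]]' 55 20
python3 edges.py 9
python3 -m jog '[[[0,0,0,0,0,0],[0,0,0,0,0,0],[0,0.001,0,0,0,0]]]' 100 20;  python3 -m jog '[[[0,0,0,0,0,0],[0,0,0,0,0,0]]]' 115 20; python3 -m jog '[[[0,0.001,0,0,0,0],[0,0,0,0,0,0]]]' 127 20
python3 edges.py 10
```

```text
time_s: 11.88
eef_pos: [467.4, 82.2, 24.2]
ee_rot: [0.05, -0.705, 0.05, 0.705]
force: [-0.3, 0.0, -0.4]
grip_width: 0.781
[(158, -5.1), (159, -5.1), (177, 3.5), (233, -4.4), (288, 6.8), (623, -7.0), (669, 4.2)]
time_s: 12.3
eef_pos: [467.2, 79.9, 25.3]
ee_rot: [0.049, -0.705, 0.051, 0.706]
force: [-8.3, -7.9, 17.9]
grip_width: 0.614
time_s: 12.55
eef_pos: [467.2, 79.9, 25.3]
ee_rot: [0.049, -0.705, 0.051, 0.706]
force: [-8.8, -11.5, 18.1]
grip_width: 0.61
time_s: 12.8
eef_pos: [467.1, 79.5, 25.4]
ee_rot: [0.049, -0.705, 0.05, 0.706]
force: [-7.3, -6.2, 17.7]
grip_width: 0.606
[(163, -5.0), (182, 3.6), (237, -4.5), (287, 6.9), (623, -6.9), (667, 4.2), (668, 4.2)]
```

```bash
python3 -m jog '[[[0,0.0005,0,0,0,0],[0,0,0,0,0,0],[0,0,0,0,0,0],[0,0,0,0,0,0]]]' 180 20; python3 -m jog '[[[0,0,0,0,0,0],[0,0,0,0,0,0],[0,0,0,0,0,0],[0,0,0,0,0,0]]]' 200 20
python3 edges.py 11
```

```text
time_s: 13.35
eef_pos: [467.1, 79.3, 25.4]
ee_rot: [0.049, -0.705, 0.05, 0.705]
force: [-8.0, -2.7, 17.6]
grip_width: 0.605
time_s: 13.85
eef_pos: [467.1, 79.4, 25.4]
ee_rot: [0.049, -0.705, 0.05, 0.705]
force: [-7.2, -2.9, 18.4]
grip_width: 0.601
[(163, -5.1), (182, 3.4), (237, -4.6), (287, 6.8), (622, -7.0), (623, -7.0), (666, 4.2)]
```

```bash
python3 -m jog '[[[0,0,0,0,0,0],[0,0,0,0,0,0],[0,0,0,0,0,0],[0,0,0,0,0,0],[0,0,0,0,0,0],[0,0,0,0,0,0]]]' 200 20
python3 edges.py 12; python3 -c "
from h import *
import cv2
b=cam('side')['image'][:,:,::-1]; cv2.imwrite('pics/s12.png',cv2.resize(b[210:265,235:310],None,fx=8,fy=8,interpolation=cv2.INTER_CUBIC))"
```

```text
time_s: 14.65
eef_pos: [467.1, 79.3, 25.4]
ee_rot: [0.049, -0.705, 0.05, 0.705]
force: [-7.3, -2.3, 17.2]
grip_width: 0.605
[(163, -5.1), (182, 3.5), (238, -4.5), (287, 6.8), (624, -7.0), (669, 4.2)]
```

View pics/s12.png

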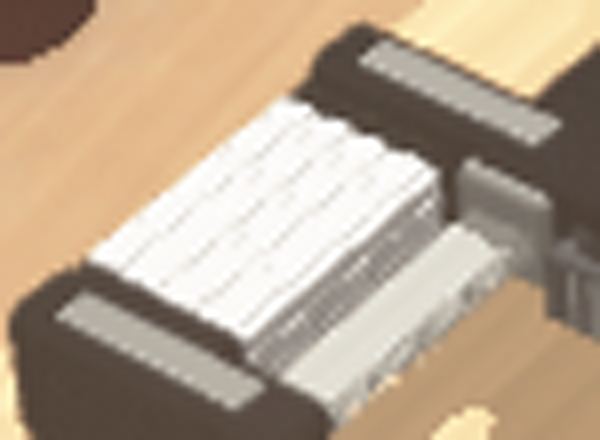

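```bash
python3 -m jog '[[[0,-0.0015,0,0,0,0],[0,-0.0015,0,0,0,0],[0,0,0,0,0,0],[0,0,0,0,0,0],[-0.04,0,0,0,0,0],[-0.055,0,0,0,0,0],[0,0,0.05,0,0,0],[0,0,0,0,0,0]]]' 0 20
python3 edges.py 13; python3 -c "
from h import *
state()"
```

```text
time_s: 15.75
eef_pos: [415.6, 90.3, 119.3]
ee_rot: [0.05, -0.705, 0.05, 0.706]
force: [0.5, -0.2, -0.0]
grip_width: 0.997
[(159, -5.1), (179, 3.6), (235, -4.7), (287, 6.8), (624, -6.9), (667, 4.2)]
t 15.8 pos [417.4  90.  119.5] F [-0.4 -0.8  0.3] w 1.0
tool axes x [ 0. -0. -1.] y [-0.141 -0.99  -0.   ] z [-0.99   0.141 -0.   ]
turn needed (tool rotvec) [ 0.0004 -0.0001  0.    ] same-grasp sign -1
```

View pics/r13.png

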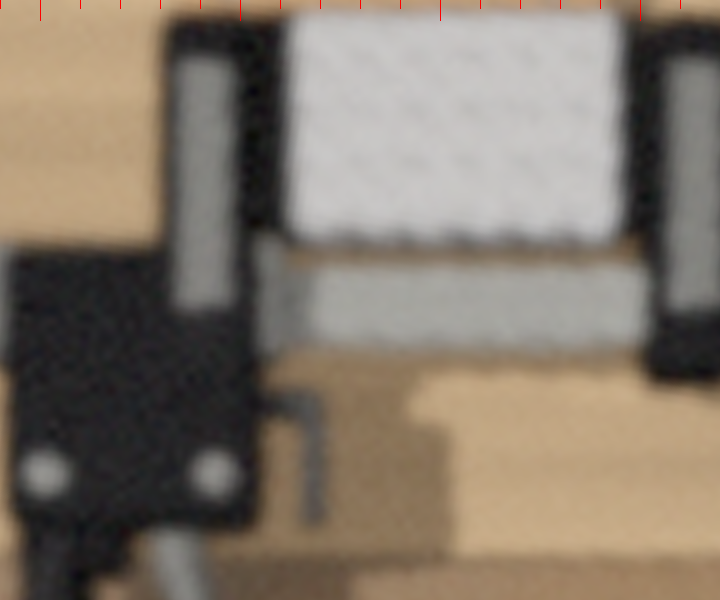

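```bash
python3 -c "
from h import *
O=np.array([619.,188.3,0])-100*cy
O=O-cx*(cx@(O-np.array([555.5,-63.4,0])))
p=O-40*cx+21.25*cy+36*cz; print(p)
state(O-40*cx+46*cy+34*cz)"
```

```text
[541.2458329  119.84696033  36.        ]
t 15.8 pos [417.4  90.  119.5] F [-0.4 -0.8  0.3] w 1.0
tool axes x [ 0. -0. -1.] y [-0.141 -0.99  -0.   ] z [-0.99   0.141 -0.   ]
turn needed (tool rotvec) [ 0.0004 -0.0001  0.    ] same-grasp sign -1
shift now-axes [  85.5  -71.8 -118.4]  shift goal-axes [  85.5  -71.8 -118.4]
```

```bash
python3 -m jog '[[[0,-0.036,-0.04,0,0,0],[0,-0.036,-0.04,0,0,0],[0,0,-0.038,0,0,0],[0.02,0,0,0,0,0],[0,0,0,0,0,0],[0,0,0,0,0,0]]]' 255 20
python3 -c "
from h import *
O=np.array([619.,188.3,0])-100*cy
O=O-cx*(cx@(O-np.array([555.5,-63.4,0])))
state(O-40*cx+46*cy+34*cz)
import cv2
b=cam('side')['image'][:,:,::-1]; cv2.imwrite('pics/s14.png',cv2.resize(b[150:300,210:410],None,fx=4,fy=4,interpolation=cv2.INTER_CUBIC))"
```

```text
time_s: 16.55
eef_pos: [545.5, 144.4, 99.8]
ee_rot: [-0.05, 0.706, -0.05, -0.705]
force: [-0.4, 0.3, 0.8]
grip_width: -0.0
t 16.55 pos [545.5 144.4  99.8] F [-0.4  0.3  0.8] w -0.0
tool axes x [ 0.001  0.    -1.   ] y [-0.141 -0.99  -0.   ] z [-0.99   0.141 -0.001]
turn needed (tool rotvec) [ 0.     -0.0005  0.0001] same-grasp sign -1
shift now-axes [65.8  0.2  0.8]  shift goal-axes [65.8  0.1  0.7]
```

View pics/s14.png

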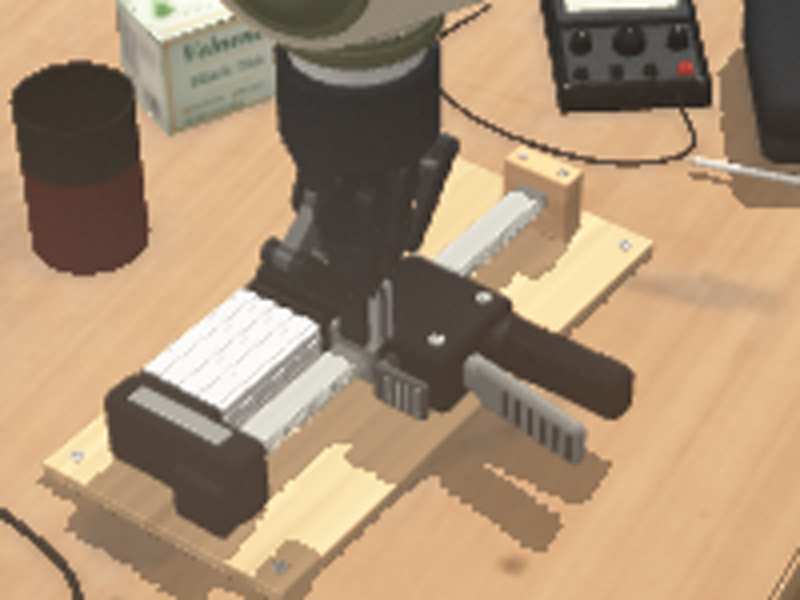

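Run:
```python
from h import *
import pickle
T,S=pickle.load(open("cams.pkl","rb"))
c=np.array([545.5,144.4,0])
for d in (-50,-40,-30,-14,0,14,30,40,50):
    print(d,[tuple((( proj(S,c+d*cy+z*cz)-np.array([210,150]))*4).round().astype(int)) for z in (92,120,140,160)])
```

```text
-50 [(np.int64(426), np.int64(281)), (np.int64(425), np.int64(238)), (np.int64(425), np.int64(206)), (np.int64(424), np.int64(174))]
-40 [(np.int64(414), np.int64(291)), (np.int64(413), np.int64(248)), (np.int64(413), np.int64(217)), (np.int64(412), np.int64(184))]
-30 [(np.int64(402), np.int64(302)), (np.int64(401), np.int64(259)), (np.int64(401), np.int64(227)), (np.int64(400), np.int64(194))]
-14 [(np.int64(383), np.int64(319)), (np.int64(382), np.int64(275)), (np.int64(381), np.int64(244)), (np.int64(380), np.int64(211))]
0 [(np.int64(366), np.int64(334)), (np.int64(365), np.int64(290)), (np.int64(363), np.int64(258)), (np.int64(362), np.int64(226))]
14 [(np.int64(349), np.int64(349)), (np.int64(347), np.int64(305)), (np.int64(346), np.int64(274)), (np.int64(344), np.int64(241))]
30 [(np.int64(329), np.int64(366)), (np.int64(327), np.int64(323)), (np.int64(325), np.int64(291)), (np.int64(323), np.int64(258))]
40 [(np.int64(316), np.int64(378)), (np.int64(314), np.int64(334)), (np.int64(312), np.int64(302)), (np.int64(310), np.int64(269))]
50 [(np.int64(303), np.int64(389)), (np.int64(301), np.int64(345)), (np.int64(299), np.int64(313)), (np.int64(297), np.int64(280))]
```

```bash
python3 -m jog '[[[0.03,0,0,0,0,0],[0.028,0,0,0,0,0],[0,0,0,0,0,0],[0,0,0,0,0,0]]]' 255 20
python3 -c "
from h import *
state([544.7,144.3,42])
import cv2
b=cam('side')['image'][:,:,::-1]; cv2.imwrite('pics/s15.png',cv2.resize(b[150:300,210:410],None,fx=4,fy=4,interpolation=cv2.INTER_CUBIC))"
```

```text
time_s: 17.1
eef_pos: [545.9, 144.5, 42.8]
ee_rot: [-0.05, 0.706, -0.05, -0.705]
force: [0.4, 0.7, 0.1]
grip_width: 0.0
t 17.1 pos [545.9 144.5  42.8] F [0.4 0.7 0.1] w 0.0
tool axes x [ 0.002  0.    -1.   ] y [-0.141 -0.99  -0.   ] z [-0.99   0.141 -0.002]
turn needed (tool rotvec) [ 0.0001 -0.0022  0.0004] same-grasp sign -1
shift now-axes [0.8 0.4 1.2]  shift goal-axes [0.8 0.4 1.2]
```

View pics/s15.png

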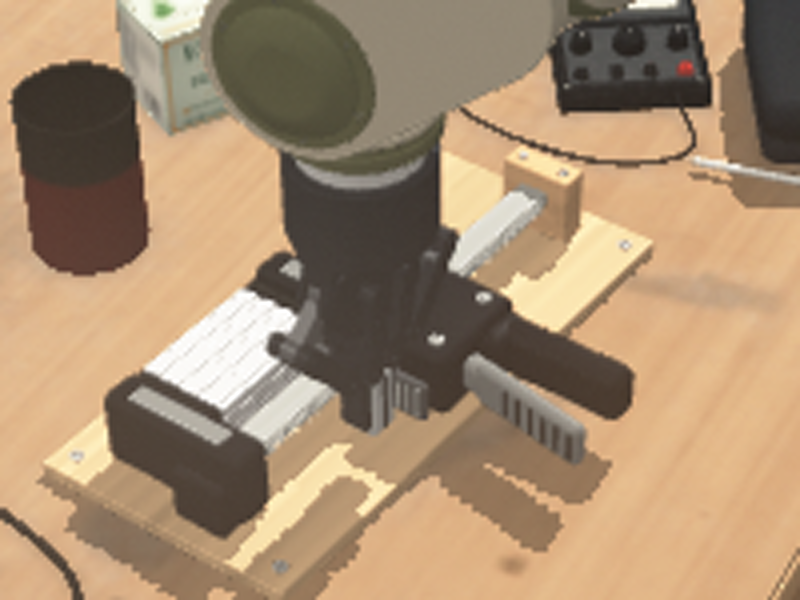

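```bash
python3 -m jog '[[[0,0.005,0.0005,0,0,0],[0,0.005,0,0,0,0],[0,0.004,0,0,0,0],[0,0,0,0,0,0]]]' 255 20;  python3 -m jog '[[[0,0.004,0,0,0,0],[0,0.004,0,0,0,0],[0,0,0,0,0,0]]]' 255 20
python3 edges.py 16
python3 -c "
from h import *
state()
import cv2
b=cam('side')['image'][:,:,::-1]; cv2.imwrite('pics/s16.png',cv2.resize(b[150:300,210:410],None,fx=4,fy=4,interpolation=cv2.INTER_CUBIC))"
```

```text
time_s: 17.65
eef_pos: [542.0, 131.4, 41.6]
ee_rot: [0.051, -0.705, 0.05, 0.706]
force: [-3.1, 7.6, 4.0]
grip_width: -0.003
time_s: 18.02
eef_pos: [538.2, 124.8, 41.0]
ee_rot: [0.051, -0.702, 0.049, 0.708]
force: [-14.7, 14.9, 8.2]
grip_width: 0.002
[(148, -2.3), (173, 2.2), (288, 3.4), (623, -5.6), (668, 3.3)]
t 18.07 pos [538.3 124.9  41. ] F [-14.3  15.    8.9] w 0.003
tool axes x [-0.008  0.004 -1.   ] y [-0.142 -0.99  -0.002] z [-0.99   0.142  0.008]
turn needed (tool rotvec) [-0.0003  0.0084  0.0024] same-grasp sign -1
```

View pics/s16.png

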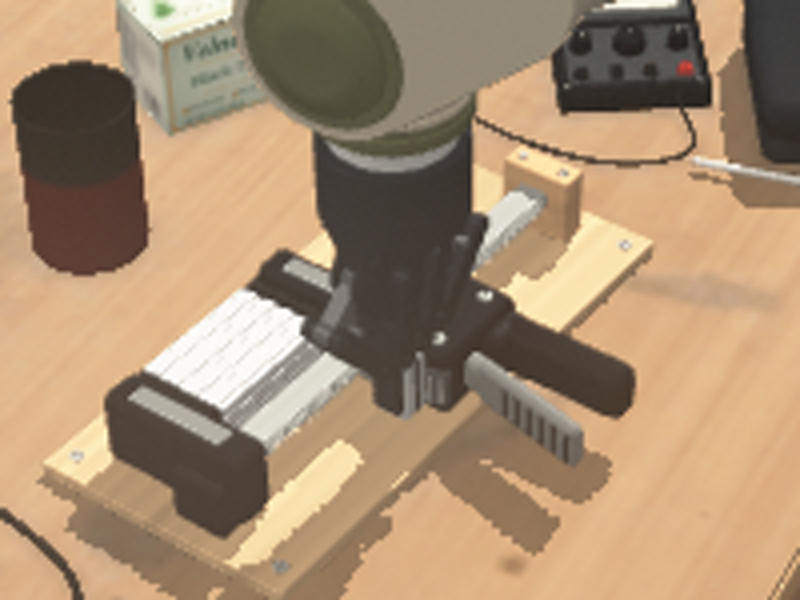

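View pics/r16.png

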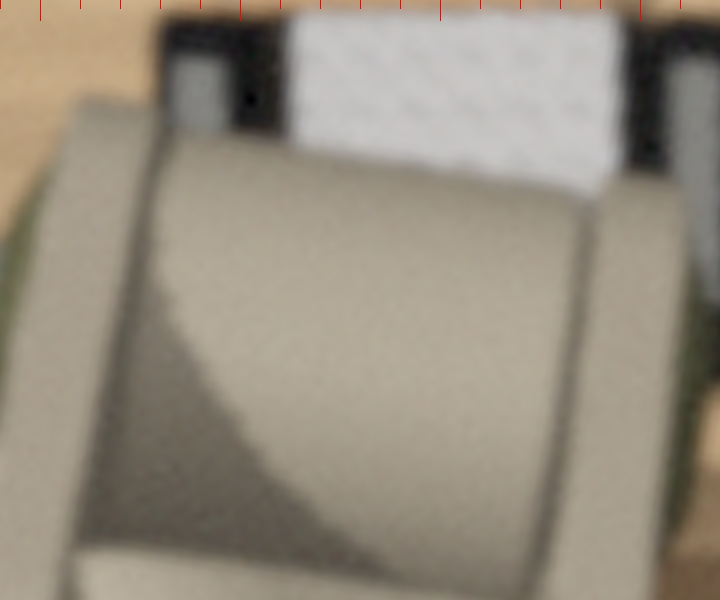

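```bash
python3 -m jog '[[[0,0.003,0,0,0,0],[0,0.003,0,0,0,0],[0,0,0,0,0,0]]]' 255 20
python3 edges.py 17
python3 -c "
from h import *
state()
import cv2
b=cam('side')['image'][:,:,::-1]; cv2.imwrite('pics/s17.png',cv2.resize(b[150:300,210:410],None,fx=4,fy=4,interpolation=cv2.INTER_CUBIC))"
```

```text
time_s: 18.5
eef_pos: [539.5, 117.5, 41.0]
ee_rot: [0.05, -0.704, 0.05, 0.706]
force: [-2.3, 4.9, -0.4]
grip_width: -0.002
[(106, -2.4), (183, -2.0), (293, 3.0), (623, -5.4), (668, 3.9)]
t 18.55 pos [539.7 117.4  41. ] F [-2.4  4.7 -1.3] w -0.001
tool axes x [-0.002  0.001 -1.   ] y [-0.141 -0.99  -0.001] z [-0.99   0.141  0.002]
turn needed (tool rotvec) [-0.0001  0.0024  0.001 ] same-grasp sign -1
```

View pics/s17.png

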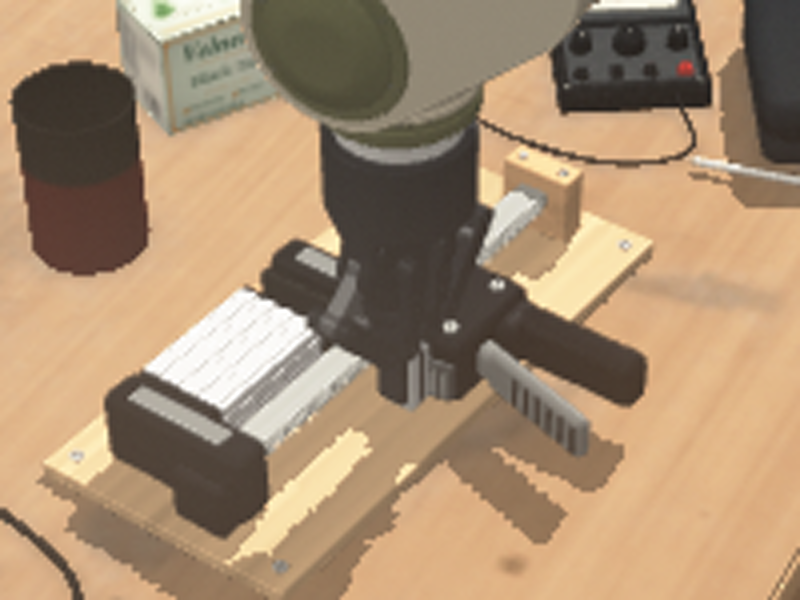

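View pics/r17.png

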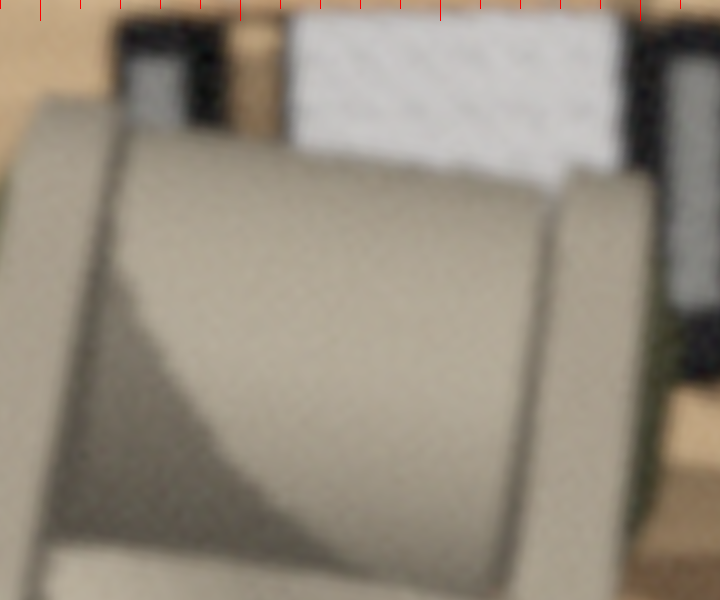

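```bash
python3 -m jog '[[[0,0.005,0,0,0,0],[0,0.005,0,0,0,0],[0,0.005,0,0,0,0],[0,0.005,0,0,0,0],[0,0.005,0,0,0,0],[0,0.005,0,0,0,0]]]' 255 20
python3 edges.py 18
python3 -c "
from h import *
state()
import cv2
b=cam('side')['image'][:,:,::-1]; cv2.imwrite('pics/s18.png',cv2.resize(b[150:300,210:410],None,fx=4,fy=4,interpolation=cv2.INTER_CUBIC))"
```

```text
time_s: 19.35
eef_pos: [535.5, 87.6, 41.0]
ee_rot: [0.051, -0.705, 0.05, 0.706]
force: [-3.0, 6.0, -0.9]
grip_width: -0.003
[(61, -2.3), (276, -2.1), (294, 3.1), (623, -6.9), (669, 4.2)]
t 19.4 pos [535.6  87.   41. ] F [-1.6  4.3 -1. ] w 0.002
tool axes x [-0.002  0.001 -1.   ] y [-0.142 -0.99  -0.001] z [-0.99   0.142  0.002]
turn needed (tool rotvec) [-0.0005  0.0021  0.0009] same-grasp sign -1
```

View pics/s18.png

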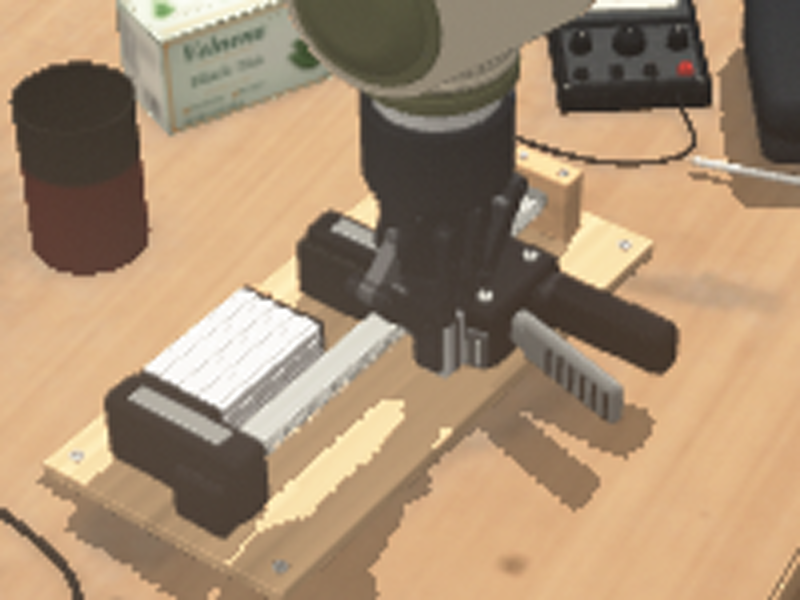

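```bash
python3 -m jog '[[[0,0.005,0,0,0,0],[0,0.005,0,0,0,0],[0,0.005,0,0,0,0],[0,0.004,0,0,0,0]]]'; python3 -m jog '[[[0,0.004,0,0,0,0],[0,0.003,0,0,0,0]]]';  python3 -m jog '[[[0,0.003,0,0,0,0],[0,0.003,0,0,0,0]]]'
python3 -c "
from h import *
state()
import cv2
b=cam('side')['image'][:,:,::-1]; cv2.imwrite('pics/s19.png',cv2.resize(b[150:300,210:410],None,fx=4,fy=4,interpolation=cv2.INTER_CUBIC))"
```

```text
time_s: 19.95
eef_pos: [533.1, 68.7, 41.0]
ee_rot: [0.05, -0.705, 0.05, 0.706]
force: [-2.0, 5.5, -1.3]
grip_width: -0.002
time_s: 20.2
eef_pos: [532.1, 61.8, 41.0]
ee_rot: [0.05, -0.705, 0.05, 0.706]
force: [-1.5, 5.6, -1.8]
grip_width: 0.002
time_s: 20.45
eef_pos: [531.3, 55.9, 41.0]
ee_rot: [0.05, -0.705, 0.05, 0.706]
force: [-2.0, 5.3, -1.2]
grip_width: -0.004
t 20.45 pos [531.3  55.9  41. ] F [-2.   5.3 -1.2] w -0.004
tool axes x [-0.002  0.001 -1.   ] y [-0.141 -0.99  -0.001] z [-0.99   0.141  0.002]
turn needed (tool rotvec) [-0.      0.0018  0.0008] same-grasp sign -1
```

View pics/s19.png

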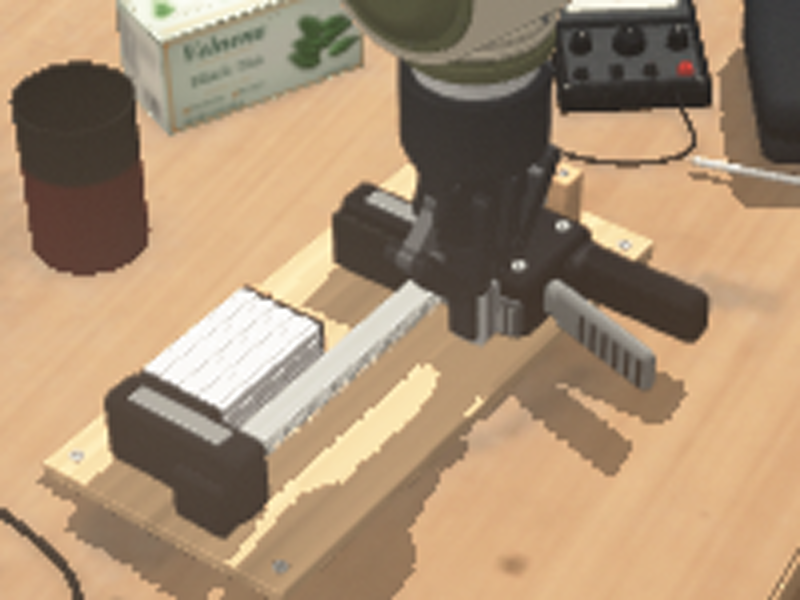

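Still sliding freely at about 5 N. I'll continue in steps until the end stop.

```bash
for i in 1; do python3 -m jog '[[[0,0.003,0,0,0,0],[0,0.003,0,0,0,0]]]'; done; python3 -m jog '[[[0,0.003,0,0,0,0],[0,0.003,0,0,0,0]]]'; python3 -m jog '[[[0,0.002,0,0,0,0],[0,0.002,0,0,0,0]]]'
```

```text
time_s: 20.75
eef_pos: [530.5, 50.0, 41.0]
ee_rot: [0.05, -0.705, 0.05, 0.706]
force: [-1.4, 6.2, -1.6]
grip_width: 0.002
time_s: 21.0
eef_pos: [529.6, 44.0, 41.0]
ee_rot: [0.05, -0.705, 0.05, 0.706]
force: [-3.2, 5.4, -1.2]
grip_width: 0.004
time_s: 21.25
eef_pos: [527.8, 41.0, 40.8]
ee_rot: [0.051, -0.704, 0.049, 0.707]
force: [-9.6, 13.0, 2.4]
grip_width: 0.002
```

```bash
python3 -m jog '[[[0,0.001,0,0,0,0],[0,0,0,0,0,0]]]'
python3 -c "
from h import *
state()
import cv2
b=cam('side')['image'][:,:,::-1]; cv2.imwrite('pics/s20.png',cv2.resize(b[150:300,210:410],None,fx=4,fy=4,interpolation=cv2.INTER_CUBIC))"
```

```text
time_s: 21.5
eef_pos: [527.1, 40.3, 40.7]
ee_rot: [0.051, -0.703, 0.049, 0.708]
force: [-10.0, 11.5, 3.7]
grip_width: -0.003
t 21.5 pos [527.1  40.3  40.7] F [-10.   11.5   3.7] w -0.003
tool axes x [-0.006  0.003 -1.   ] y [-0.141 -0.99  -0.002] z [-0.99   0.141  0.007]
turn needed (tool rotvec) [-0.0001  0.0066  0.002 ] same-grasp sign -1
```

View pics/s20.png

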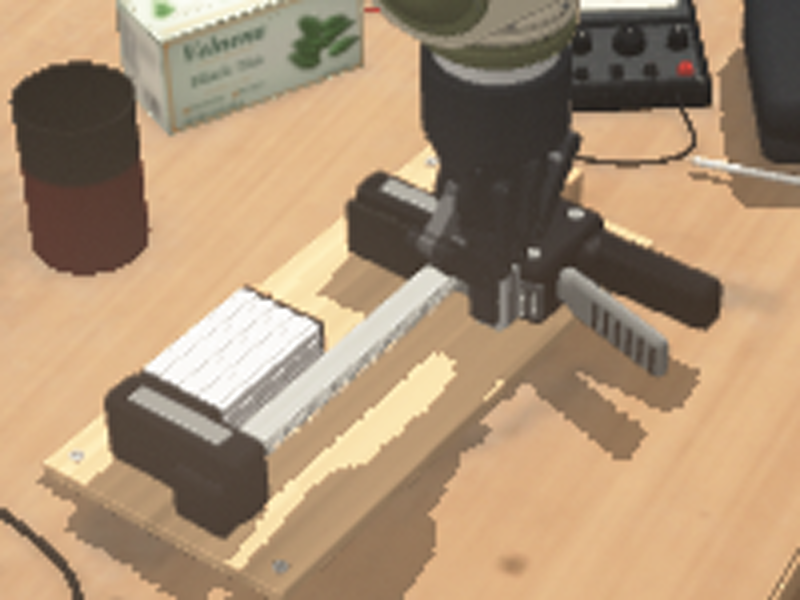

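```bash
python3 -m jog '[[[0,0.0015,0,0,0,0],[0,0.0005,0,0,0,0],[0,0,0,0,0,0]]]'
```

```text
time_s: 21.92
eef_pos: [526.5, 39.2, 40.7]
ee_rot: [0.051, -0.703, 0.049, 0.708]
force: [-11.1, 18.2, 5.2]
grip_width: 0.002
```

```bash
python3 -m jog '[[[0,-0.005,0,0,0,0],[0,-0.01,0,0,0,0],[0,-0.01,0,0,0,0],[-0.04,0,0,0,0,0],[-0.06,0,0,0,0,0],[-0.06,0,0,0,0,0],[0,0,0.05,0,0,0],[0,0,0.05,0,0,0],[0,0,0.05,0,0,0],[0,0,0,0,0,0]]]'
python3 edges.py 21
python3 -c "
from h import *
state()
import cv2
c=cam('side'); b=c['image'][:,:,::-1]; cv2.imwrite('pics/s21.png',cv2.resize(b[150:300,210:410],None,fx=4,fy=4,interpolation=cv2.INTER_CUBIC))
c=cam('top'); b=c['image'][:,:,::-1]; cv2.imwrite('pics/t21.png',b)
cv2.imwrite('pics/t21z.png',cv2.resize(b[165:310,255:445],None,fx=4.1,fy=4.1,interpolation=cv2.INTER_CUBIC))"
```

```text
time_s: 23.18
eef_pos: [382.3, 83.1, 201.7]
ee_rot: [-0.05, 0.706, -0.05, -0.705]
force: [0.8, -0.8, 0.5]
grip_width: -0.001
[(74, 2.3), (275, -3.2), (294, 4.4), (623, -7.0), (667, 4.0), (669, 4.0)]
t 23.23 pos [384.1  82.8 201.9] F [ 0.6 -0.9 -0.4] w -0.007
tool axes x [ 0.002 -0.    -1.   ] y [-0.141 -0.99   0.   ] z [-0.99   0.141 -0.002]
turn needed (tool rotvec) [ 0.0005 -0.002  -0.0001] same-grasp sign -1
```

View pics/t21z.png

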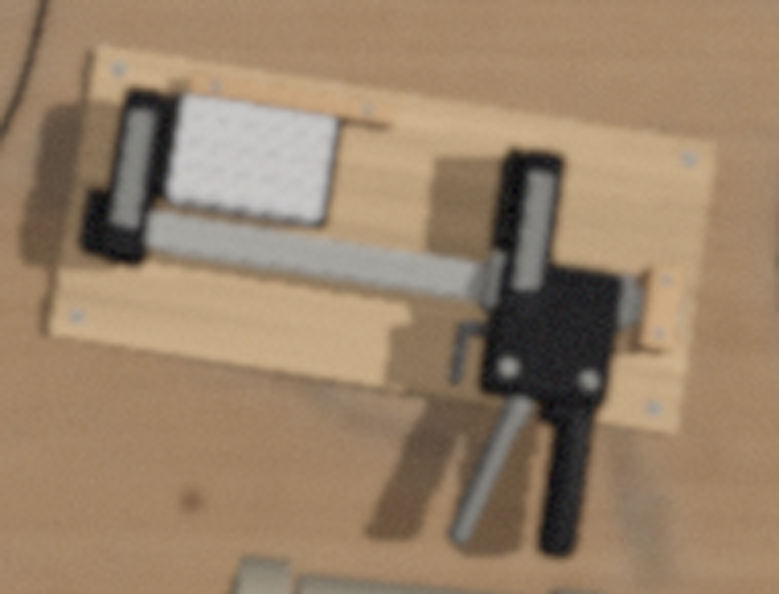

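View pics/s21.png

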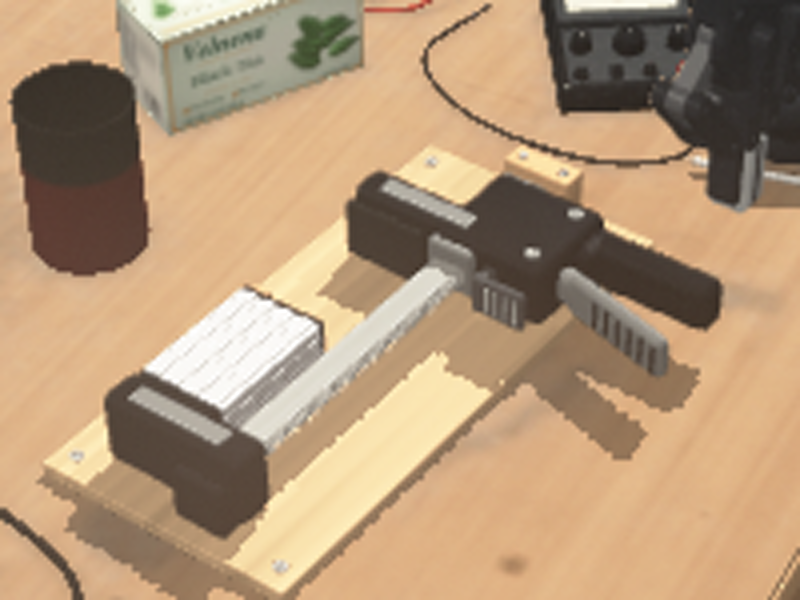

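Run:
```python
import cv2,numpy as np
from h import *
a=cv2.imread("pics/top0.png"); b=cv2.imread("pics/t21.png"); s0=cv2.imread("pics/side0.png"); c=cam("side"); s1=c["image"][:,:,::-1]
def z(x,k,i=cv2.INTER_NEAREST): return cv2.resize(x,None,fx=k,fy=k,interpolation=i)
A=np.hstack([z(x[180:225,290:350],6) for x in(a,b)]); B=np.hstack([z(x[210:262,235:305],5.142) for x in(s0,s1)])
B=cv2.resize(B,(720,268),interpolation=cv2.INTER_NEAREST)
cv2.imwrite("pics/plug.png",np.vstack([A,B]))
for n in(0,21):
    g=cv2.cvtColor(cv2.imread(f"pics/r{n}.png"),cv2.COLOR_BGR2GRAY)
    for r in((50,90),(100,140),(150,190)):
        e=np.gradient(g[r[0]:r[1]].mean(0)); print(n,r,[(i,round(float(e[i]),1)) for i in range(200,715) if abs(e[i])>2 and abs(e[i])==abs(e[max(0,i-8):i+9]).max()])
    print(g[100:140].mean(0)[220:320:4].astype(int), g[100:140].mean(0)[596:680:4].astype(int))
```

```text
0 (50, 90) [(241, -3.9), (273, 7.4), (603, -6.0), (671, 3.4)]
0 (100, 140) [(247, -4.0), (273, 7.1), (611, -6.4), (666, 4.2)]
0 (150, 190) [(248, -3.3), (274, 7.0), (611, -6.4), (665, 4.3), (666, 4.3)]
[114 112 108 102  94  83  69  54  40  35  38  50  72  97 125 147 167 180
 188 191 193 193 193 194 195] [169 153 130 105  80  59  46  39  36  33  31  30  28  28  30  38  48  62
  79  95 108]
21 (50, 90) [(275, -3.3), (294, 3.9), (620, -7.2), (671, 3.1)]
21 (100, 140) [(275, -3.4), (293, 4.4), (621, -7.3), (666, 4.2)]
21 (150, 190) [(276, -3.1), (292, 4.4), (622, -7.6), (665, 4.2)]
[166 166 166 165 166 166 166 166 166 165 165 162 156 147 134 122 117 123
 138 155 171 183 189 192 193] [195 194 188 179 163 143 117  89  64  45  36  29  26  26  29  38  48  62
  79  94 108]
```

View pics/plug.png

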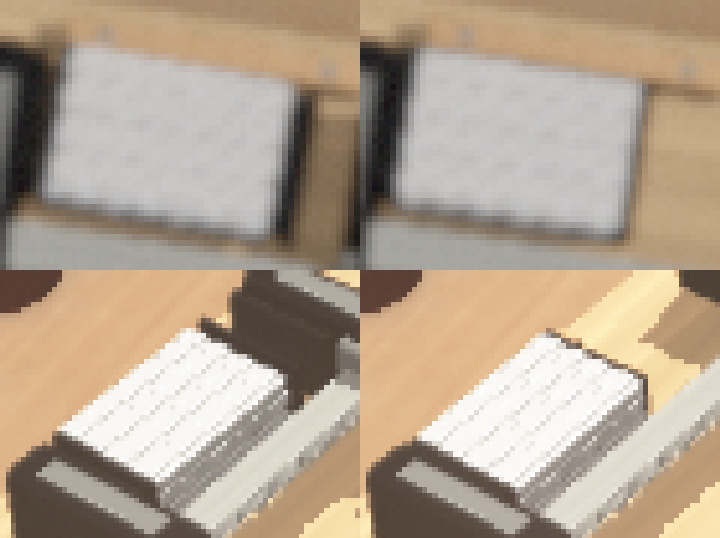

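```bash
python3 -c "
from rig import workorder, ctrl
print(workorder.finish_job()); s=ctrl.sense(); print(s['time_s'],s['force'].round(1))"
```

```text
the job is handed in; nothing more can be done
None
the job is handed in; nothing more can be done
```

The plug is pressed home and the moving jaw is slid back to its stop. The case lies free against the fixed jaw, and I handed the job in at about 23 s. The hand-in reports no verdict.

- **Pressing:** I pumped the trigger at the 20 N grip setting: two strokes to close the gap, one to press the plug, and one to check. The check stroke stalled early (opening 0.60 instead of about 0.44) and the head did not move for about 2 s, so I took the plug as home and stopped.
- **Releasing:** I pushed the lever tab with the closed fingers. It held at about 21 N on the wrist until the clamp let go. The head then slid back at 5–6 N to a firm stop, where the force rose to 22 N (limit 40 N). I backed off, and the robot touches nothing.

**Last checks (camera pictures)**
- The plug shows only as a thin dark rim on the case, where it had stood clearly out before. The case has moved about 3.5 mm, up against the fixed jaw, pushed there by the jaw while pressing.
- The plug's travel measured about 3.75 mm, close to my estimate of how far it first stood out (3–4.5 mm). These measurements are only good to about 1 mm, so the stalled trigger is the stronger evidence that it is home.
- About 10 mm of bar shows between the housing and the wooden end block. I judged "fully back" by the firm stop I felt there; the camera could not confirm it.
- I could not measure the jaw force directly. I kept it down with the 20 N setting, which should give about 40 N at the jaw (the case dents above 60 N), and saw no dent.
- I never went near the cutters, the screwdriver or the reel, but I took no final close-up of them.

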